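# Set out tomorrow's three baby meals

### The arm

A 6-joint arm with a two-finger parallel gripper is mounted at the origin on the work surface. World frame = base frame: x ahead of the robot, y to its left, z up, the work surface at z = 0. Lengths are in m, angles in degrees, forces in N, time in s.
With the tool pointing down it reaches from about 0.35 to 0.875 m from the base axis. Payload 4.2 kg.
Tool frame: the origin (TCP) lies on the front face of the gripper's body, between the roots of the fingers; the fingertips stand 70 mm ahead of it and the grasp point (between the pads) lies 51 mm ahead of it (r.nose_length is the distance from the TCP to the fingertips, in m); z points along the fingers, y is the direction in which the jaws open and shut (so a half turn about z gives the same grasp; the last joint's range is limited). The gripper opens to 87 mm and grips with 3 to 60 N. Pads are 19 mm wide; open, the fingers measure 117 mm over their backs; the gripper's body (75 mm by 190 mm) begins 51 mm behind the grasp point.
Start: joints at [79.332, 22.042, 0.453, 0, -68.411, -14.817], TCP at [0.269, 0.564, 0.292] pointing down, gripper open.
Joint ranges: [-179.83, 179.83], [-69.29, 118.12], [-61.27, 80.66], [-181.25, 117.63], [-171.15, -9.14], [-177.46, 177.46]. Speed limits (degrees/s): [159.86, 159.86, 180, 180, 180, 180].

### API

Orientations are given as a 3x3 rotation matrix whose columns are the frame's x, y, z axes.
In Python, from station import telemetry, capture, order, r gives the robot as it stands.
- The arm moves only by the tool drive_tool, never from a script. Its argument "series" is a list of rows, each a list of 4 numbers: the shift along the tool's x, y, z as a fraction of full scale, then the turn about the tool's z as a fraction of full scale. In form: [[dx, dy, dz, turn], ...]. A call has 1 to 10 rows; each row is the pose to reach, as a shift and turn from the pose commanded when the call began, along the tool's axes at that moment; what a row does not reach only later rows make up. Full scale, the value 1, is 0.12 m for a shift and 2 rad for a turn. A row lasts 1/8 s, in which the tool goes at most 62.5 mm and 10.7 degrees, less where a joint would pass 70% of its speed; a pose out of reach is approached as far as the arm can. A call with a number of a shift or a turn outside -1 to 1 is refused whole. A call with a gripper value outside its range is refused whole. "fingers" is the finger opening in mm, from 0 to 87, set as the call begins (left out, the last holds). The fingers move at their own pace and stop on an object; the grip force is fixed at half the most. Time passes only in rows, so rows that repeat a pose let the fingers close. It gives the time, the measured TCP pose, the force and the opening at its end, in the units of the state.
- telemetry.sense(): the state, without advancing time (a new reading comes with each control period).
- capture(name): name is "scene" or "top" or "wrist"; returns a dict with "color" (384x512x3 uint8, blue, green, red), "fx", "fy", "cx", "cy" (pixels), "eye" and "attitude" of the camera in the world; the wrist camera has in their place "mount" (4x4, takes a point from camera to tool coordinates, whose origin is the TCP and whose axes are the flange's). Camera axes: x right, y up, looking along -z (the intrinsics and any distortion apply to the point x, -y, -z); pixel columns grow to the right and rows downward; lengths in m; the calibration is good to about 2 mm. A picture is of the moment at which its call begins: read the wrist's pose just before it. There is no depth.
- order.finish_job(): hands the job in, once; it reports no verdict.
The state is a dict: "time_s": time; "joints": joint angles; "joint_velocities": joint speeds; "effort": joint torques, N m; "tcp_pos": TCP position; "ee_rot": TCP orientation; "wrist_force": force on the tool from outside, world axes, zero at the start; "moment": the same for the moment, N m; "gripper_width": opening from 0.0 (shut) to 1.0 (fully open).
Only numpy, scipy, OpenCV 4.12 (cv2) and the standard library are available. Lean on these libraries where they do the work, as an engineer would, in place of code of your own. Each camera call takes 0.05 s, during which the arm holds its last target. There are 200 camera calls.

### The job

Set out tomorrow's three meals: the meal tray must end up with exactly three of the snap-lid food pots standing in it, lids up, counting one that may already be there. Put every other pot away in the open drawer, stand all the weaning spoons in the cutlery caddy, handle down and bowl end up, and leave the drawer pushed fully shut. Leave everything else on the dresser where it is.

Things in the scene. Friction and masses are not known exactly. Their poses are not given: they have to be found in the camera images.
- tray: Shallow cream-coloured meal tray, fixed, outside 94 (its x) x 250 (its y) x 22 mm high; walls and floor 5 mm thick, so its inner floor is 240 x 84 mm, 5 mm above the dresser top. Origin: centre of the underside, z up.
- drawer (a joint): How far the drawer of the white drawer unit is open, in m: 0 = fully shut, about 0.13 to 0.155 at the start, stop at 0.16. It has no handle; it slides stiffly (a push of about 2 N) and stays where it is left; it is shut by pushing on its front (the latch itself is not simulated).
- drawer_face (a point): Centre of the outer face of the drawer's pine front panel (260 wide x 90 high x 12 mm thick, from 5 to 95 mm above the dresser top). Axes as the drawer unit's: the drawer opens towards -x, y is across it, z up. Pushing the front along +x shuts it.
- drawer_in (a point): Centre of the drawer's inner floor (16 mm above the dresser top), 112 mm behind drawer_face along +x; same axes. Inside, the drawer is 192 mm long (x) and 224 mm wide (y), its side walls reach 56 mm above the floor. It runs in a white unit, 240 deep x 260 wide x 100 mm high, whose front edge covers all of the drawer but the part that is pulled out: the free length behind the front panel equals the joint value.
- caddy_rim (a point): Centre of the open top of the grey cutlery caddy, which is fixed on top of the drawer unit. Outside 74 (x) x 176 (y) x 86 mm high, walls 5 mm, floor 5 mm thick. Two walls across y part it into three equal cells, each 64 (x) x 52 mm (y) and 81 mm deep, centred at y = -57, 0 and +57 mm. Axes: x away from the robot, z up.
- pot1_mid (a point): Centre of a closed square snap-lid food pot, white with a pale grey lid, 56 x 56 mm and 50 mm high, about 110 g; z points up out of the lid, x and y square to its sides. May be absent (None); if present, it stands in the tray at the start.
- pot2_mid (a point): Centre of a closed square snap-lid food pot, white with a pale grey lid, 56 x 56 mm and 50 mm high, about 110 g; z points up out of the lid, x and y square to its sides. May be absent (None); if present, it starts on the dresser top.
- pot3_mid (a point): Centre of a closed square snap-lid food pot, white with a pale grey lid, 56 x 56 mm and 50 mm high, about 110 g; z points up out of the lid, x and y square to its sides. It starts on the dresser top.
- pot4_mid (a point): Centre of a closed square snap-lid food pot, white with a pale grey lid, 56 x 56 mm and 50 mm high, about 110 g; z points up out of the lid, x and y square to its sides. It starts on the dresser top.
- pot5_mid (a point): Centre of a closed square snap-lid food pot, white with a pale grey lid, 56 x 56 mm and 50 mm high, about 110 g; z points up out of the lid, x and y square to its sides. It starts on the dresser top.
- spoon1_mid (a point): Middle of a weaning spoon, 170 mm long, about 40 g. +x points to its round bowl end (38 mm across, 12 thick), -x to the end of its thick handle. The handle, 20 mm wide and 18 thick, runs from 85 mm behind this point to 15 mm ahead of it; then a thin neck. z is square to the flat of the bowl. It starts lying flat on the dresser top, bowl end towards the robot. May be absent (None).
- spoon2_mid (a point): Middle of a weaning spoon, 170 mm long, about 40 g. +x points to its round bowl end (38 mm across, 12 thick), -x to the end of its thick handle. The handle, 20 mm wide and 18 thick, runs from 85 mm behind this point to 15 mm ahead of it; then a thin neck. z is square to the flat of the bowl. It starts lying flat on the dresser top, bowl end towards the robot. May be absent (None).
- spoon3_mid (a point): Middle of a weaning spoon, 170 mm long, about 40 g. +x points to its round bowl end (38 mm across, 12 thick), -x to the end of its thick handle. The handle, 20 mm wide and 18 thick, runs from 85 mm behind this point to 15 mm ahead of it; then a thin neck. z is square to the flat of the bowl. It starts lying flat on the dresser top, bowl end towards the robot. May be absent (None).
- bowl: Bystander, not to be moved: the blue hard plastic bowl, 130 mm across, 55 high. Origin: centre of its underside.
- thermometer: Bystander, not to be moved: grey plastic thermometer case, closed, 150 (x) x 36 (y) x 22 mm. Origin: centre of its underside.
- bottle: Bystander, not to be moved: feeding bottle, 56 mm across, 150 high. Origin: centre of its underside.
- cream: Bystander, not to be moved: white jar, 60 mm across, 45 high. Origin: centre of its underside.
- soother_case: Bystander, not to be moved: round white soother case, 68 mm across, 36 high. Origin: centre of its underside.
- monitor: Bystander, not to be moved: baby monitor camera, ball on a foot, 72 mm across, 104 high. Origin: centre of its underside.
There are look-alikes about, which are no part of the job. What is shaped like the part that bears pot2_mid but orange or purple is not meant. Leave any blue or turquoise look-alike of the part that bears pot5_mid alone.

How it is judged (in metres and radians):
At the end, for the whole second after the job is handed in: Exactly three pots stand in the tray on its floor, lids up (within 0.2 rad); every other pot lies inside the drawer; the drawer is open by less than 8 mm; every spoon stands in the caddy, its middle within 30 mm of the rim's height, bowl end up, leaning less than 0.75 rad (horizontal distance between any of pot1_mid, pot2_mid, pot3_mid and tray below 0.13 m and horizontal distance between any of pot1_mid, pot2_mid, pot4_mid and tray below 0.13 m and horizontal distance between any of pot1_mid, pot2_mid, pot5_mid and tray below 0.13 m and horizontal distance between any of pot1_mid, pot3_mid, pot4_mid and tray below 0.13 m and horizontal distance between any of pot1_mid, pot3_mid, pot5_mid and tray below 0.13 m and horizontal distance between any of pot1_mid, pot4_mid, pot5_mid and tray below 0.13 m and horizontal distance between any of pot2_mid, pot3_mid, pot4_mid and tray below 0.13 m and horizontal distance between any of pot2_mid, pot3_mid, pot5_mid and tray below 0.13 m and horizontal distance between any of pot2_mid, pot4_mid, pot5_mid and tray below 0.13 m and horizontal distance between any of pot3_mid, pot4_mid, pot5_mid and tray below 0.13 m and (horizontal distance between any of pot5_mid, pot4_mid, pot3_mid and tray above 0.13 m or not (horizontal distance between pot2_mid and tray below 0.13 m or distance of tray from where it was at the start of the episode above 1 m)) and (horizontal distance between any of pot5_mid, pot4_mid, pot3_mid and tray above 0.13 m or not (horizontal distance between pot1_mid and tray below 0.13 m or distance of tray from where it was at the start of the episode above 1 m)) and (horizontal distance between any of pot5_mid, pot4_mid and tray above 0.13 m or not (horizontal distance between pot2_mid and tray below 0.13 m or distance of tray from where it was at the start of the episode above 1 m) or not (horizontal distance between pot1_mid and tray below 0.13 m or distance of tray from where it was at the start of the episode above 1 m)) and (horizontal distance between any of pot5_mid, pot3_mid and tray above 0.13 m or not (horizontal distance between pot2_mid and tray below 0.13 m or distance of tray from where it was at the start of the episode above 1 m) or not (horizontal distance between pot1_mid and tray below 0.13 m or distance of tray from where it was at the start of the episode above 1 m)) and (horizontal distance between any of pot4_mid, pot3_mid and tray above 0.13 m or not (horizontal distance between pot2_mid and tray below 0.13 m or distance of tray from where it was at the start of the episode above 1 m) or not (horizontal distance between pot1_mid and tray below 0.13 m or distance of tray from where it was at the start of the episode above 1 m)) and ((x of pot1_mid in the frame of tray between -0.047 and 0.047 m and y of pot1_mid in the frame of tray between -0.125 and 0.125 m and z of pot1_mid in the frame of tray between 0.018 and 0.04 m and angle between pot1_mid's own z axis and vertical below 0.2 rad) or (x of pot1_mid in the frame of drawer_in between -0.1 and 0.1 m and y of pot1_mid in the frame of drawer_in between -0.112 and 0.112 m and z of pot1_mid in the frame of drawer_in between 0.01 and 0.05 m)) and ((x of pot2_mid in the frame of tray between -0.047 and 0.047 m and y of pot2_mid in the frame of tray between -0.125 and 0.125 m and z of pot2_mid in the frame of tray between 0.018 and 0.04 m and angle between pot2_mid's own z axis and vertical below 0.2 rad) or (x of pot2_mid in the frame of drawer_in between -0.1 and 0.1 m and y of pot2_mid in the frame of drawer_in between -0.112 and 0.112 m and z of pot2_mid in the frame of drawer_in between 0.01 and 0.05 m)) and ((x of pot3_mid in the frame of tray between -0.047 and 0.047 m and y of pot3_mid in the frame of tray between -0.125 and 0.125 m and z of pot3_mid in the frame of tray between 0.018 and 0.04 m and angle between pot3_mid's own z axis and vertical below 0.2 rad) or (x of pot3_mid in the frame of drawer_in between -0.1 and 0.1 m and y of pot3_mid in the frame of drawer_in between -0.112 and 0.112 m and z of pot3_mid in the frame of drawer_in between 0.01 and 0.05 m)) and ((x of pot4_mid in the frame of tray between -0.047 and 0.047 m and y of pot4_mid in the frame of tray between -0.125 and 0.125 m and z of pot4_mid in the frame of tray between 0.018 and 0.04 m and angle between pot4_mid's own z axis and vertical below 0.2 rad) or (x of pot4_mid in the frame of drawer_in between -0.1 and 0.1 m and y of pot4_mid in the frame of drawer_in between -0.112 and 0.112 m and z of pot4_mid in the frame of drawer_in between 0.01 and 0.05 m)) and ((x of pot5_mid in the frame of tray between -0.047 and 0.047 m and y of pot5_mid in the frame of tray between -0.125 and 0.125 m and z of pot5_mid in the frame of tray between 0.018 and 0.04 m and angle between pot5_mid's own z axis and vertical below 0.2 rad) or (x of pot5_mid in the frame of drawer_in between -0.1 and 0.1 m and y of pot5_mid in the frame of drawer_in between -0.112 and 0.112 m and z of pot5_mid in the frame of drawer_in between 0.01 and 0.05 m)) and value of joint drawer below 0.008 m and x of spoon1_mid in the frame of caddy_rim between -0.05 and 0.05 m and y of spoon1_mid in the frame of caddy_rim between -0.09 and 0.09 m and z of spoon1_mid in the frame of caddy_rim between -0.03 and 0.03 m and angle between each of spoon1_mid, spoon2_mid, spoon3_mid's own x axis and vertical below 0.75 rad and x of spoon2_mid in the frame of caddy_rim between -0.05 and 0.05 m and y of spoon2_mid in the frame of caddy_rim between -0.09 and 0.09 m and z of spoon2_mid in the frame of caddy_rim between -0.03 and 0.03 m and x of spoon3_mid in the frame of caddy_rim between -0.05 and 0.05 m and y of spoon3_mid in the frame of caddy_rim between -0.09 and 0.09 m and z of spoon3_mid in the frame of caddy_rim between -0.03 and 0.03 m); the robot touches nothing.
It fails at once if a bystander (bowl, thermometer case, bottle, jar, soother case, baby monitor) is moved more than 40 mm (distance of any of bowl, thermometer, bottle, cream, soother_case, monitor from where it was at the start of the episode above 0.04 m).
Of pot1, pot2 only 1 to 2 are there at a start; the rules pass over those that are not, and their reading is None.
Of spoon1, spoon2, spoon3 only 2 to 3 are there at a start; the rules pass over those that are not, and their reading is None.
At some moment in a run one of pot1, pot2, pot3, pot4, pot5, spoon1, spoon2, spoon3 may be knocked a few centimetres aside while the robot is not near it.
It also fails if it takes over 210 s, if anything falls off the work surface, if the arm or the gripper's body presses on something with over 40 N, if the wrist force passes 120 N, or if a joint passes its speed limit or range.

## Working session

There is one attempt and no reset: what is moved stays moved. The work goes in short steps, Python scripts to look and compute and a tool call to move; the robot and the scene stay as the last step left them, time stands still between calls to the robot, and variables do not carry over. Pictures are saved under pics/ and viewed, about 12 in all and at most 16, crops included, and the job is handed in when it is done.

Besides the shell and the picture viewer there is one more tool, called after ">>>" as name(argument=value, ...), one argument or row to a line, values as JSON. drive_tool: Moves the arm, as the interface text tells. Shift numbers are shares of 0.12 m and turn numbers shares of 2 rad, none past 1 either way. Its arguments: {"type":"object","properties":{"series":{"type":"array","items":{"type":"array","items":{"type":"number","minimum":-1,"maximum":1}}},"fingers":{"type":"number"}},"required":["series"]}

```bash
mkdir -p pics; ls; cat > h.py <<'E'
import numpy as np, cv2
from station import telemetry, capture, order, r
def snap(n,f):
    s=telemetry.sense(); c=capture(n); cv2.imwrite('pics/'+f,c['color']); return s,c
E
python3 - <<'E'
from h import *
for n in ['scene','top']:
    s,c=snap(n,n+'0.png'); print({k:v for k,v in c.items() if k!='color'})
s=telemetry.sense();print(s)
a=cv2.imread('pics/scene0.png');b=cv2.imread('pics/top0.png')
cv2.imwrite('pics/top0b.png',cv2.resize(b,(768,576),interpolation=cv2.INTER_CUBIC))
cv2.imwrite('pics/scene0b.png',cv2.resize(a,(768,576),interpolation=cv2.INTER_CUBIC))
E
```

```text
pics
{'fx': 400.900454479682, 'fy': 400.900454479682, 'cx': 253.95075377067863, 'cy': 190.29499497788987, 'eye': array([1.36956166, 0.09842682, 0.89322234]), 'attitude': array([[-0.23632552, -0.63322785,  0.73700254],
       [ 0.97152294, -0.14061514,  0.19071066],
       [-0.01712958,  0.76108467,  0.64842633]])}
{'fx': 357.1122100356152, 'fy': 357.1122100356152, 'cx': 257.8974437055929, 'cy': 190.65319227123226, 'eye': array([ 0.22890945, -0.11895804,  1.41958312]), 'attitude': array([[-0.01026233,  0.97624381, -0.21643178],
       [-0.99993971, -0.00917361,  0.00603435],
       [ 0.00390554,  0.21648066,  0.9762791 ]])}
{'time_s': 0.1, 'joints': array([ 7.93321585e+01,  2.20868180e+01,  3.90062875e-01, -2.44640291e-02,
       -6.84121285e+01, -1.48166483e+01]), 'joint_velocities': array([ 0.02722931, -0.0624078 ,  0.18629662,  0.13243961,  0.00419863,
       -0.01947852]), 'effort': array([ 4.76195728e-04, -3.91692567e+01,  1.87935555e+01,  4.23186958e+00,
        1.35103296e-02, -6.82405744e-05]), 'tcp_pos': array([0.26872758, 0.56385004, 0.29128297]), 'ee_rot': array([[ 9.02634063e-01, -4.30408177e-01, -7.41947834e-04],
       [-4.30408804e-01, -9.02632286e-01, -1.79400526e-03],
       [ 1.02448466e-04,  1.93867114e-03, -9.99998116e-01]]), 'wrist_force': array([0.58341854, 0.07506014, 0.350479  ]), 'moment': array([-0.02897835,  0.02874943,  0.03796308]), 'gripper_width': 1.0043127345452203}
```

View pics/top0b.png

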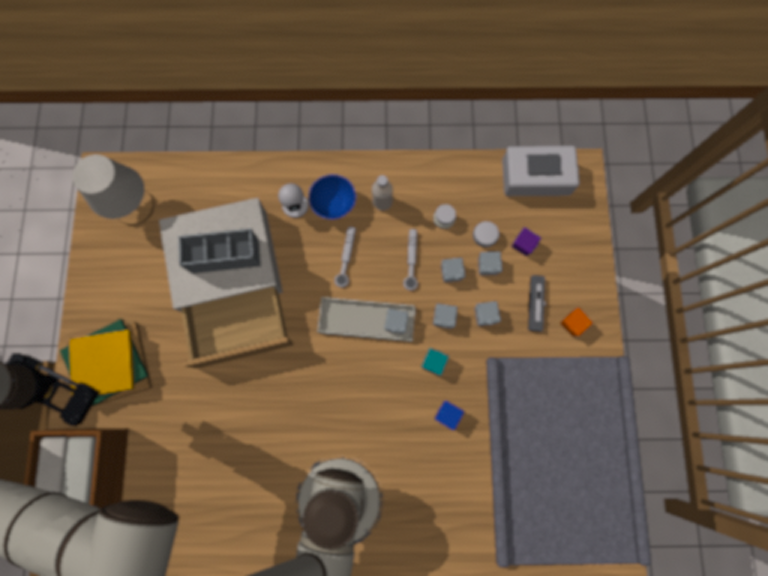

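View pics/scene0b.png

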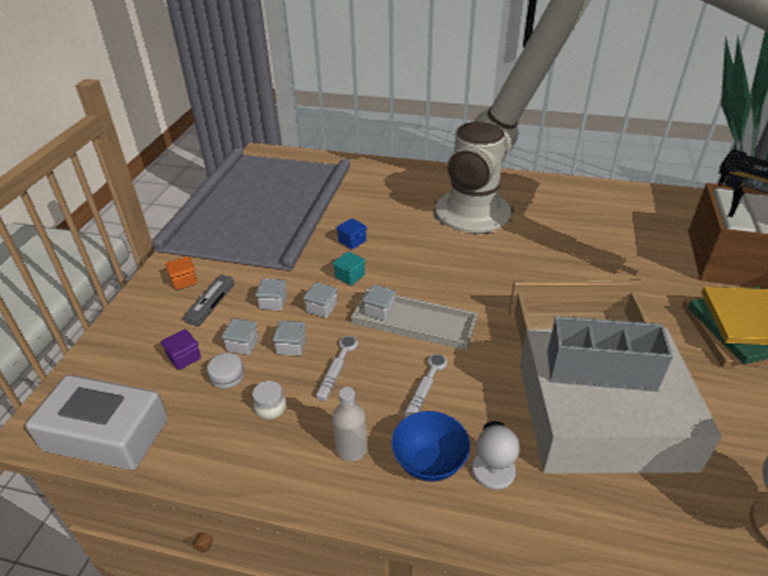

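The top view shows one pot in the tray (397,321) and four loose pots at (445,316), (488,314), (453,269) and (490,263). The two spoons are at (346,258) and (412,260), with no third, and the open drawer is at (237,325). The look-alikes to leave are orange (577,321), purple (527,241), turquoise (435,362) and blue (449,415).

```bash
cat >> h.py <<'E'
import json
def ray(c,u,v,E=None,A=None):
    E=c['eye'] if E is None else E; A=c['attitude'] if A is None else A
    d=A@np.array([(u-c['cx'])/c['fx'],-(v-c['cy'])/c['fy'],-1.]); return np.array(E),d
def onz(c,u,v,z,E=None,A=None):
    o,d=ray(c,u,v,E,A); return o+d*(z-o[2])/d[2]
def wristcam(s,c):
    T=np.eye(4);T[:3,:3]=s['ee_rot'];T[:3,3]=s['tcp_pos'];M=T@c['mount'];return M[:3,3],M[:3,:3]
def proj(c,P,E=None,A=None):
    E=c['eye'] if E is None else E; A=c['attitude'] if A is None else A
    q=A.T@(np.array(P)-E); return np.array([c['cx']-c['fx']*q[0]/q[2],c['cy']+c['fy']*q[1]/q[2]])
def rect(c,x0,x1,y0,y1,z,ppm=1000,E=None,A=None):
    # orthophoto of plane z: rows = x decreasing, cols = y decreasing
    w=int((y1-y0)*ppm);h=int((x1-x0)*ppm)
    src=np.float32([proj(c,[x1,y1,z],E,A),proj(c,[x1,y0,z],E,A),proj(c,[x0,y0,z],E,A),proj(c,[x0,y1,z],E,A)])
    H=cv2.getPerspectiveTransform(src,np.float32([[0,0],[w,0],[w,h],[0,h]]))
    return cv2.warpPerspective(c['color'],H,(w,h),flags=cv2.INTER_CUBIC)
E
python3 - <<'E'
from h import *
c=capture('top')
for n,u,v,z in [('trayTL',321,298,.022),('trayTR',416,306,.022),('trayBR',413,341,.022),('trayBL',318,332,.022),('p1',397,318,.05),('pA',445,314,.05),('pB',488,312,.05),('pC',453,267,.05),('pD',490,261,.05),('s1bowl',342,281,.01),('s1end',350,230,.01),('s2bowl',411,284,.01),('s2end',412,232,.01),
 ('unitFL',175,306,.1),('unitFR',277,287,.1),('unitBR',265,201,.1),('unitBL',161,219,.1),('cadFL',184,270,.186),('cadFR',258,259,.186),('cadBR',251,230,.186),('cadBL',180,238,.186),('faceL',192,363,.095),('faceR',288,344,.095),('bowl',332,193,.05),('bottle',382,180,.15),('monitor',290,195,.1),('tq',435,360,.05),('blue',449,413,.05)]:
    print(n,onz(c,u/1.5,v/1.5,z).round(3))
E
```

```text
trayTL [0.508 0.048 0.022]
trayTR [ 0.484 -0.204  0.022]
trayBR [ 0.391 -0.194  0.022]
trayBL [0.417 0.054 0.022]
p1 [ 0.448 -0.153  0.05 ]
pA [ 0.457 -0.277  0.05 ]
pB [ 0.461 -0.389  0.05 ]
pC [ 0.582 -0.303  0.05 ]
pD [ 0.598 -0.401  0.05 ]
s1bowl [ 0.556 -0.007  0.01 ]
s1end [ 0.701 -0.028  0.01 ]
s2bowl [ 0.546 -0.193  0.01 ]
s2end [ 0.693 -0.199  0.01 ]
unitFL [0.475 0.403 0.1  ]
unitFR [0.521 0.15  0.1  ]
unitBR [0.752 0.189 0.1  ]
unitBL [0.705 0.456 0.1  ]
cadFL [0.546 0.354 0.186]
cadFR [0.571 0.18  0.186]
cadBR [0.644 0.2   0.186]
cadBL [0.625 0.369 0.186]
faceL [0.334 0.352 0.095]
faceR [0.378 0.119 0.095]
bowl [0.793 0.019 0.05 ]
bottle [ 0.786 -0.117  0.15 ]
monitor [0.768 0.124 0.1  ]
tq [ 0.339 -0.248  0.05 ]
blue [ 0.207 -0.279  0.05 ]
```

```bash
cat >> h.py <<'E'
import math,sys
def plan(p,psi_deg=None,s=None,R=None,p0=None):
    s=s or telemetry.sense(); R=s['ee_rot'] if R is None else R; p0=s['tcp_pos'] if p0 is None else np.array(p0)
    psi0=math.degrees(math.atan2(R[1,0],R[0,0]))
    d=R.T@(np.array(p)-p0); n=max(1,math.ceil(np.abs(d).max()/.1195))
    t=0 if psi_deg is None else ((psi0-psi_deg+180)%360-180)
    print('at',p0.round(4),'psi',round(psi0,1),'d',d.round(4))
    for i in range(n):
        q=(d/n/.12).round(3).tolist(); tt=round(math.radians(t)/2,3) if i==n-1 else 0
        k=max(math.ceil(np.linalg.norm(d/n)/.0625),math.ceil(abs(t)/10.7) if i==n-1 else 0)+(2 if i==n-1 else 0)
        print(k,'x',q+[tt])
if __name__=='__main__':
    a=[float(v) for v in sys.argv[1:]]; s=telemetry.sense(); print(s['wrist_force'].round(1),'g',round(s['gripper_width']*87,1),s['time_s']); plan(a[:3],a[3] if len(a)>3 else None)
E
python3 h.py 0.50 -0.28 0.40 0; python3 -c "
from h import *
c=capture('wrist');print(c['mount'],c['fx'],c['cx'],c['cy'])"
```

```text
[-0.4  0.1  0.1] g 87.0 0.15
at [0.2688 0.5639 0.2914] psi -25.5 d [ 0.572   0.6624 -0.1074]
3 x [0.794, 0.92, -0.149, 0]
3 x [0.794, 0.92, -0.149, 0]
3 x [0.794, 0.92, -0.149, 0]
3 x [0.794, 0.92, -0.149, 0]
3 x [0.794, 0.92, -0.149, 0]
5 x [0.794, 0.92, -0.149, -0.222]
[[-5.16386221e-04  9.68862536e-01  2.47598709e-01  6.77609792e-02]
 [ 9.99999827e-01  4.30987162e-04  3.99108775e-04  4.04319782e-04]
 [ 2.79969675e-04  2.47598872e-01 -9.68862591e-01 -9.20538691e-02]
 [ 0.00000000e+00  0.00000000e+00  0.00000000e+00  1.00000000e+00]] 320.3004425693683 256.5294297385472 192.72401235851135
```

>>> drive_tool(
  series=[
    [0.79, 0.92, -0.15, 0],
    [0.79, 0.92, -0.15, 0],
    [0.79, 0.92, -0.15, 0],
  ],
)

```text
time_s: 0.57
tcp_pos: [0.3074, 0.421, 0.311]
ee_rot: [[0.902, -0.432, 0.0], [-0.432, -0.902, 0.0], [-0.0, -0.0, -1.0]]
wrist_force: [-0.3, 0.4, -0.8]
gripper_width: 1.004
```

>>> drive_tool(
  series=[
    [0.79, 0.92, -0.15, 0],
    [0.79, 0.92, -0.15, 0],
    [0.79, 0.92, -0.15, 0],
  ],
)

```text
time_s: 0.95
tcp_pos: [0.3454, 0.2812, 0.3289]
ee_rot: [[0.902, -0.432, 0.001], [-0.432, -0.902, 0.001], [0.0, -0.001, -1.0]]
wrist_force: [0.4, 0.5, -0.1]
gripper_width: 1.002
```

>>> drive_tool(
  series=[
    [0.79, 0.92, -0.15, 0],
    [0.79, 0.92, -0.15, 0],
    [0.79, 0.92, -0.15, 0],
  ],
)

```text
time_s: 1.32
tcp_pos: [0.3837, 0.1412, 0.3468]
ee_rot: [[0.902, -0.432, 0.001], [-0.432, -0.902, 0.001], [0.001, -0.001, -1.0]]
wrist_force: [-0.8, 0.8, -0.1]
gripper_width: 0.999
```

>>> drive_tool(
  series=[
    [0.79, 0.92, -0.15, 0],
    [0.79, 0.92, -0.15, 0],
    [0.79, 0.92, -0.15, 0],
  ],
)

```text
time_s: 1.7
tcp_pos: [0.4222, 0.0005, 0.3646]
ee_rot: [[0.901, -0.433, 0.001], [-0.433, -0.901, 0.0], [0.001, -0.0, -1.0]]
wrist_force: [-0.2, 0.2, 0.3]
gripper_width: 1.003
```

>>> drive_tool(
  series=[
    [0.79, 0.92, -0.15, 0],
    [0.79, 0.92, -0.15, 0],
    [0.79, 0.92, -0.15, 0],
  ],
)

```text
time_s: 2.08
tcp_pos: [0.4606, -0.1404, 0.3821]
ee_rot: [[0.901, -0.433, 0.0], [-0.433, -0.901, -0.0], [0.0, 0.0, -1.0]]
wrist_force: [0.5, -0.1, -0.1]
gripper_width: 0.997
```

>>> drive_tool(
  series=[
    [0.79, 0.92, -0.15, -0.22],
    [0.79, 0.92, -0.15, -0.22],
    [0.79, 0.92, -0.15, -0.22],
    [0.79, 0.92, -0.15, -0.22],
    [0.79, 0.92, -0.15, -0.22],
  ],
)

```text
time_s: 2.7
tcp_pos: [0.4977, -0.278, 0.3996]
ee_rot: [[1.0, -0.005, -0.001], [-0.005, -1.0, 0.001], [-0.001, -0.001, -1.0]]
wrist_force: [-0.0, -0.5, 0.1]
gripper_width: 0.993
```

```bash
python3 - <<'E'
from h import *
s,c=snap('wrist','w1.png'); E,A=wristcam(s,c); print(s['tcp_pos'],s['time_s'],E)
np.savez('w1.npz',E=E,A=A)
cv2.imwrite('pics/w1r.png',rect(c,.36,.76,-.5,.06,.05,1400,E,A))
E
```

```text
[ 0.49766767 -0.27803958  0.39956333] 2.7 [ 0.5652733  -0.27910867  0.49155442]
```

View pics/w1r.png

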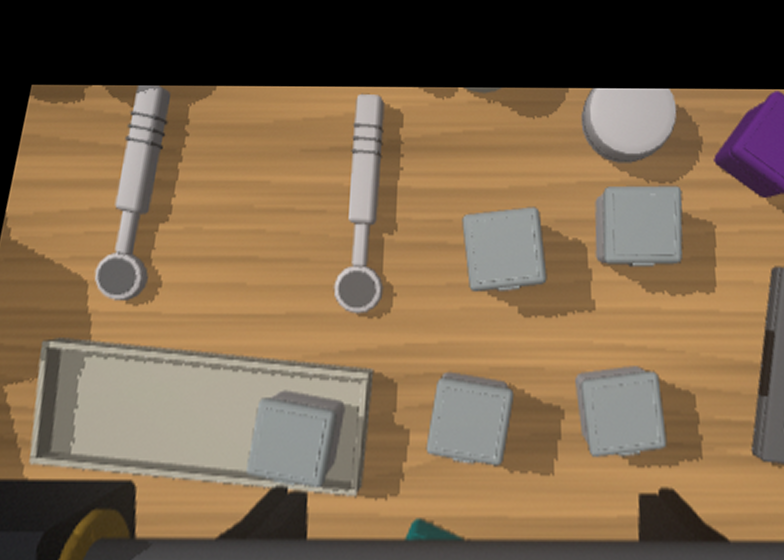

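The rectified wrist view (x=.76-row/1400, y=.06-col/1400) shows the four loose pale-grey lids at (471,420), (622,412), (504,249) and (642,225). The tray pot is at (291,441), and the spoon bowls are at (121,275) and (358,288) with handles pointing away. These are the five real pots. The purple and turquoise cubes stand apart at the edges.

```bash
python3 -c "
from h import *
print(telemetry.sense()['joints'].round(1))
z=np.load('w1.npz');E,A=z['E'],z['A']
def cv(u,v,z):
    P=np.array([.76-v/1400,.06-u/1400,.05]);d=P-E;return (E+d*(z-E[2])/d[2])[:2].round(4)
for n,u,v,h in [('tTL',45,341,.022),('tTR',371,370,.022),('tBR',357,494,.022),('tBL',32,464,.022),('p1',291,441,.055),('s1b',121,275,.01),('s1h',133,212,.016),('s1e',152,88,.016),('s2b',358,288,.01),('s2h',362,221,.016),('s2e',369,96,.016),('pA',471,420,.05),('pB',622,412,.05),('pC',504,249,.05),('pD',642,225,.05)]: print(n,cv(u,v,h))
"; python3 h.py .4657 -.384 .20 6.5
```

```text
[-12.9  13.5   3.5  -0.  -80.  102.6]
tTL [0.5133 0.0473]
tTR [ 0.4913 -0.2003]
tBR [ 0.3971 -0.1897]
tBL [0.4199 0.0572]
p1 [ 0.4464 -0.1493]
s1b [ 0.5634 -0.0035]
s1h [ 0.6119 -0.0162]
s1e [ 0.7073 -0.0308]
s2b [ 0.5533 -0.1882]
s2h [ 0.605  -0.1924]
s2e [ 0.7011 -0.1978]
pA [ 0.46   -0.2764]
pB [ 0.4657 -0.3843]
pC [ 0.5821 -0.3   ]
pD [ 0.5993 -0.3986]
[ 2.  -0.3  0. ] g 87.0 2.75
at [ 0.4975 -0.2777  0.4   ] psi -0.2 d [-0.0313  0.1065  0.1999]
2 x [-0.13, 0.444, 0.833, 0]
4 x [-0.13, 0.444, 0.833, -0.059]
```

>>> drive_tool(
  series=[
    [-0.13, 0.44, 0.83, 0],
    [-0.13, 0.44, 0.83, 0],
  ],
)

```text
time_s: 3.0
tcp_pos: [0.4813, -0.3302, 0.2998]
ee_rot: [[1.0, -0.003, 0.001], [-0.003, -1.0, 0.0], [0.001, -0.0, -1.0]]
wrist_force: [0.7, 0.0, -0.2]
gripper_width: 1.0
```

>>> drive_tool(
  series=[
    [-0.13, 0.44, 0.83, -0.06],
    [-0.13, 0.44, 0.83, -0.06],
    [-0.13, 0.44, 0.83, -0.06],
    [-0.13, 0.44, 0.83, -0.06],
  ],
)

```text
time_s: 3.5
tcp_pos: [0.4668, -0.3835, 0.2028]
ee_rot: [[0.993, 0.117, 0.002], [0.117, -0.993, -0.002], [0.002, 0.002, -1.0]]
wrist_force: [0.0, 0.0, 1.0]
gripper_width: 1.0
```

```bash
python3 h.py .4657 -.384 .091 6.5
```

```text
[0. 0. 1.] g 87.0 3.5
at [ 0.4668 -0.3835  0.2028] psi 6.7 d [-1.400e-03  1.000e-04  1.118e-01]
4 x [-0.012, 0.001, 0.932, 0.002]
```

>>> drive_tool(
  series=[
    [-0.01, 0, 0.93, 0],
    [-0.01, 0, 0.93, 0],
    [-0.01, 0, 0.93, 0],
    [-0.01, 0, 0.93, 0],
  ],
)

```text
time_s: 4.0
tcp_pos: [0.4668, -0.3846, 0.0928]
ee_rot: [[0.993, 0.117, 0.005], [0.117, -0.993, -0.003], [0.005, 0.004, -1.0]]
wrist_force: [0.5, 0.7, 0.6]
gripper_width: 1.0
```

>>> drive_tool(
  series=[
    [0, 0, 0, 0],
    [0, 0, 0, 0],
    [0, 0, 0, 0],
    [0, 0, 0, 0],
    [0, 0, 0, 0],
  ],
  fingers=50,
)

```text
time_s: 4.62
tcp_pos: [0.4646, -0.3843, 0.0899]
ee_rot: [[0.993, 0.115, 0.0], [0.115, -0.993, -0.0], [0.0, 0.0, -1.0]]
wrist_force: [-1.1, -0.2, 2.6]
gripper_width: 0.641
```

>>> drive_tool(
  series=[
    [0, 0, -1, 0],
    [0, 0, -1, 0],
    [0, 0, -1, 0],
    [0, 0, -1, 0],
  ],
)

```text
time_s: 5.12
tcp_pos: [0.4638, -0.3836, 0.2087]
ee_rot: [[0.993, 0.114, -0.001], [0.114, -0.993, 0.001], [-0.001, -0.002, -1.0]]
wrist_force: [-0.2, -0.6, -1.0]
gripper_width: 0.637
```

>>> drive_tool(
  series=[
    [0.08, -0.96, -0.1, 0],
    [0.08, -0.96, -0.1, 0],
    [0.08, -0.96, -0.1, 0],
  ],
)

```text
time_s: 5.5
tcp_pos: [0.4597, -0.2656, 0.22]
ee_rot: [[0.993, 0.119, -0.004], [0.119, -0.993, 0.002], [-0.003, -0.002, -1.0]]
wrist_force: [0.2, -0.3, -0.4]
gripper_width: 0.641
```

>>> drive_tool(
  series=[
    [0.08, -0.96, -0.1, 0],
    [0.08, -0.96, -0.1, 0],
    [0.08, -0.96, -0.1, 0],
  ],
)

```text
time_s: 5.88
tcp_pos: [0.4566, -0.1509, 0.2325]
ee_rot: [[0.993, 0.119, -0.002], [0.119, -0.993, 0.0], [-0.002, -0.001, -1.0]]
wrist_force: [0.5, -0.2, -0.8]
gripper_width: 0.646
```

>>> drive_tool(
  series=[
    [0.08, -0.96, -0.1, 0],
    [0.08, -0.96, -0.1, 0],
    [0.08, -0.96, -0.1, 0],
  ],
)

```text
time_s: 6.25
tcp_pos: [0.4535, -0.0358, 0.2448]
ee_rot: [[0.993, 0.119, -0.001], [0.119, -0.993, -0.0], [-0.001, 0.0, -1.0]]
wrist_force: [-0.7, -0.4, -0.8]
gripper_width: 0.643
```

>>> drive_tool(
  series=[
    [0.08, -0.96, -0.1, 0],
    [0.08, -0.96, -0.1, 0],
    [0.08, -0.96, -0.1, 0],
  ],
)

```text
time_s: 6.62
tcp_pos: [0.4503, 0.0794, 0.2568]
ee_rot: [[0.993, 0.118, -0.001], [0.118, -0.993, -0.001], [-0.001, 0.0, -1.0]]
wrist_force: [1.2, -0.6, -0.3]
gripper_width: 0.641
```

>>> drive_tool(
  series=[
    [0.08, -0.96, -0.8, -0.035],
    [0.08, -0.96, -0.8, -0.035],
    [0.08, -0.96, -0.8, -0.035],
    [0.08, -0.96, -0.8, -0.035],
    [0.08, -0.96, -0.8, -0.035],
  ],
)

```text
time_s: 7.25
tcp_pos: [0.4459, 0.1918, 0.3516]
ee_rot: [[0.983, 0.182, -0.003], [0.182, -0.983, -0.002], [-0.004, 0.002, -1.0]]
wrist_force: [1.0, -0.1, -1.1]
gripper_width: 0.643
```

```bash
python3 - <<'E'
from h import *
s,c=snap('wrist','w2.png'); E,A=wristcam(s,c); print(s['tcp_pos'],s['time_s'],s['gripper_width'])
np.savez('w2.npz',E=E,A=A)
cv2.imwrite('pics/w2r.png',rect(c,.30,.70,.05,.45,.1,1400,E,A))
E
```

```text
[0.44585676 0.19182694 0.35163061] 7.25 0.6425688408283532
```

View pics/w2r.png

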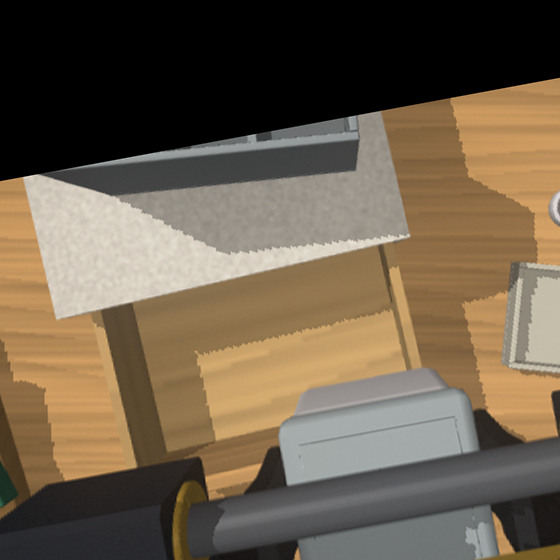

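The view shows the pot held over the open drawer, with the unit's front edge running from (57,319) to (409,236), a yaw of about 13°. I'll place the first pot in the right half of the drawer.

```bash
python3 h.py .4482 .2138 .24 13; python3 - <<'E'
from h import *
a=math.radians(13);R=np.array([[math.cos(a),math.sin(a),0],[math.sin(a),-math.cos(a),0],[0,0,-1]])
plan([.4482,.2138,.109],13,None,R,[.4482,.2138,.24])
E
```

```text
[ 0.5 -0.6 -0.8] g 56.0 7.3
at [0.4458 0.1918 0.3517] psi 10.5 d [ 0.0067 -0.0214  0.1117]
4 x [0.056, -0.178, 0.931, -0.022]
at [0.4482 0.2138 0.24  ] psi 13.0 d [0.    0.    0.131]
2 x [0.0, 0.0, 0.546, 0]
4 x [0.0, 0.0, 0.546, 0.0]
```

>>> drive_tool(
  series=[
    [0.06, -0.18, 0.93, -0.022],
    [0.06, -0.18, 0.93, -0.022],
    [0.06, -0.18, 0.93, -0.022],
    [0.06, -0.18, 0.93, -0.022],
  ],
)

```text
time_s: 7.8
tcp_pos: [0.45, 0.2159, 0.2433]
ee_rot: [[0.974, 0.227, 0.002], [0.227, -0.974, 0.0], [0.002, 0.0, -1.0]]
wrist_force: [-0.6, 0.2, -0.2]
gripper_width: 0.645
```

>>> drive_tool(
  series=[
    [0, 0, 0.55, 0],
    [0, 0, 0.55, 0],
    [0, 0, 0.55, 0],
  ],
)

```text
time_s: 8.18
tcp_pos: [0.4505, 0.2169, 0.1784]
ee_rot: [[0.974, 0.228, 0.004], [0.228, -0.974, 0.002], [0.004, -0.001, -1.0]]
wrist_force: [-0.1, -0.8, -0.4]
gripper_width: 0.642
```

>>> drive_tool(
  series=[
    [0, 0, 0.2, 0],
    [0, 0, 0.35, 0],
    [0, 0, 0.5, 0],
    [0, 0, 0.54, 0],
    [0, 0, 0.54, 0],
  ],
)

```text
time_s: 8.8
tcp_pos: [0.45, 0.217, 0.1127]
ee_rot: [[0.974, 0.228, 0.003], [0.228, -0.974, 0.002], [0.003, -0.001, -1.0]]
wrist_force: [-0.3, 0.2, -0.3]
gripper_width: 0.637
```

```bash
python3 h.py .4482 .2138 .107 13
```

```text
[-0.3  0.2 -0.3] g 55.4 8.8
at [0.45   0.217  0.1127] psi 13.2 d [-0.0025  0.0027  0.0057]
3 x [-0.021, 0.022, 0.047, 0.001]
```

>>> drive_tool(
  series=[
    [-0.01, 0.01, 0.03, 0],
    [-0.01, 0.01, 0.04, 0],
    [-0.01, 0.01, 0.04, 0],
  ],
)

```text
time_s: 9.18
tcp_pos: [0.4482, 0.2147, 0.1064]
ee_rot: [[0.974, 0.227, 0.0], [0.227, -0.974, 0.0], [0.0, -0.0, -1.0]]
wrist_force: [-0.2, -0.3, -0.6]
gripper_width: 0.643
```

>>> drive_tool(
  series=[
    [0, 0, 0, 0],
    [0, 0, 0, 0],
    [0, 0, 0, 0],
    [0, 0, 0, 0],
  ],
  fingers=66,
)

```text
time_s: 9.68
tcp_pos: [0.4481, 0.2147, 0.1063]
ee_rot: [[0.974, 0.227, 0.0], [0.227, -0.974, 0.0], [0.0, -0.0, -1.0]]
wrist_force: [-0.4, -0.5, 0.4]
gripper_width: 0.755
```

>>> drive_tool(
  series=[
    [0, 0, -0.2, 0],
    [0, 0, -0.6, 0],
    [0, 0, -1, 0],
    [0, 0, -1, 0],
    [0, 0, -1, 0],
  ],
)

```text
time_s: 10.3
tcp_pos: [0.4476, 0.2144, 0.2258]
ee_rot: [[0.974, 0.227, -0.001], [0.227, -0.974, -0.0], [-0.001, -0.0, -1.0]]
wrist_force: [0.3, -1.4, 0.1]
gripper_width: 0.758
```

>>> drive_tool(
  series=[
    [0, 0, -1, 0],
    [0, 0, -1, 0],
    [0, 0, -1, 0],
    [0, 0, -1, 0],
  ],
)

```text
time_s: 10.8
tcp_pos: [0.4474, 0.2144, 0.3442]
ee_rot: [[0.974, 0.227, -0.003], [0.227, -0.974, -0.002], [-0.004, 0.001, -1.0]]
wrist_force: [0.5, 0.4, -0.5]
gripper_width: 0.762
```

```bash
cat > lids.py <<'E'
from h import *
def lids(name='wrist',z=.05,box=(.36,.72,-.5,.06),f=None,amin=.0020,amax=.0045):
    s,c=snap(name,f or 'tmp.png'); E,A=wristcam(s,c) if name=='wrist' else (c['eye'],c['attitude'])
    x0,x1,y0,y1=box; im=rect(c,x0,x1,y0,y1,z,1000,E,A)
    hsv=cv2.cvtColor(im,cv2.COLOR_BGR2HSV)
    m=((hsv[...,1]<40)&(hsv[...,2]>135)).astype(np.uint8); m=cv2.morphologyEx(m,cv2.MORPH_OPEN,np.ones((9,9)))
    print(s['tcp_pos'].round(3),s['time_s'])
    for k in cv2.findContours(m,cv2.RETR_EXTERNAL,cv2.CHAIN_APPROX_NONE)[0]:
        a=cv2.contourArea(k)/1e6
        if amin<a<amax:
            (u,v),(w,h),g=cv2.minAreaRect(k); print('lid x %.4f y %.4f  %.0fx%.0f yaw %.1f area %.0f'%(x1-v/1000,y1-u/1000,w,h,(-g+45)%90-45,a*1e6))
    return im
if __name__=='__main__':
    from lids import lids as L; L()
E
python3 - <<'E'
from lids import *
im=lids(z=.066,box=(.3,.6,.1,.42),f='w3.png')
cv2.imwrite('pics/w3r.png',im)
c=cv2.imread('pics/w1.png')
E
python3 h.py .5993 -.3986 .30 0
```

```text
[0.447 0.214 0.344] 10.8
lid x 0.4483 y 0.2159  54x53 yaw 13.2 area 2590
[-0.6  0.2 -0.1] g 66.0 10.85
at [0.4474 0.2143 0.3437] psi 13.1 d [0.0091 0.6313 0.0449]
2 x [0.013, 0.877, 0.062, 0]
2 x [0.013, 0.877, 0.062, 0]
2 x [0.013, 0.877, 0.062, 0]
2 x [0.013, 0.877, 0.062, 0]
2 x [0.013, 0.877, 0.062, 0]
4 x [0.013, 0.877, 0.062, 0.114]
```

View pics/w3r.png

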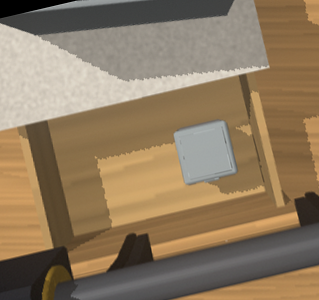

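The first pot stands in the drawer with its lid at (205,152), and the lid detector agrees. On to the pot at (.599,-.399).

>>> drive_tool(
  series=[
    [0.013, 0.88, 0.06, 0],
    [0.013, 0.88, 0.06, 0],
  ],
  fingers=80,
)

```text
time_s: 11.1
tcp_pos: [0.473, 0.1107, 0.3365]
ee_rot: [[0.974, 0.228, -0.005], [0.228, -0.974, -0.003], [-0.005, 0.001, -1.0]]
wrist_force: [0.8, 0.0, -0.0]
gripper_width: 0.883
```

>>> drive_tool(
  series=[
    [0.013, 0.88, 0.06, 0],
    [0.013, 0.88, 0.06, 0],
  ],
)

```text
time_s: 11.35
tcp_pos: [0.4986, 0.0075, 0.3293]
ee_rot: [[0.974, 0.226, -0.005], [0.226, -0.974, -0.001], [-0.005, 0.0, -1.0]]
wrist_force: [0.7, 1.0, 0.2]
gripper_width: 0.913
```

>>> drive_tool(
  series=[
    [0.013, 0.88, 0.06, 0],
    [0.013, 0.88, 0.06, 0],
  ],
)

```text
time_s: 11.6
tcp_pos: [0.5241, -0.0949, 0.3218]
ee_rot: [[0.974, 0.226, -0.005], [0.226, -0.974, -0.0], [-0.005, -0.001, -1.0]]
wrist_force: [0.6, 0.6, -0.3]
gripper_width: 0.922
```

>>> drive_tool(
  series=[
    [0.013, 0.88, 0.06, 0],
    [0.013, 0.88, 0.06, 0],
  ],
)

```text
time_s: 11.85
tcp_pos: [0.5497, -0.1974, 0.3143]
ee_rot: [[0.974, 0.226, -0.006], [0.226, -0.974, 0.001], [-0.005, -0.002, -1.0]]
wrist_force: [0.7, 0.6, 0.3]
gripper_width: 0.922
```

>>> drive_tool(
  series=[
    [0.013, 0.88, 0.06, 0],
    [0.013, 0.88, 0.06, 0],
  ],
)

```text
time_s: 12.1
tcp_pos: [0.5752, -0.2999, 0.3066]
ee_rot: [[0.974, 0.226, -0.006], [0.226, -0.974, 0.002], [-0.005, -0.003, -1.0]]
wrist_force: [0.8, 0.6, 0.9]
gripper_width: 0.922
```

>>> drive_tool(
  series=[
    [0.013, 0.88, 0.06, 0.114],
    [0.013, 0.88, 0.06, 0.114],
    [0.013, 0.88, 0.06, 0.114],
    [0.013, 0.88, 0.06, 0.114],
  ],
)

```text
time_s: 12.6
tcp_pos: [0.6007, -0.3997, 0.3006]
ee_rot: [[1.0, 0.001, -0.004], [0.001, -1.0, 0.002], [-0.004, -0.002, -1.0]]
wrist_force: [0.2, 0.7, -0.1]
gripper_width: 0.919
```

```bash
python3 lids.py; python3 h.py .5993 -.3986 .20 0;python3 h.py .5993 -.3986 .091 0
```

```text
[ 0.601 -0.4    0.301] 12.6
lid x 0.5842 y -0.2981  53x47 yaw 5.7 area 2385
lid x 0.6020 y -0.3995  52x51 yaw 0.0 area 2641
lid x 0.6850 y -0.3960  60x60 yaw 0.0 area 2886
[ 0.5 -0.4  0.4] g 79.9 12.65
at [ 0.6009 -0.3992  0.3017] psi 0.1 d [-0.0014 -0.0005  0.1017]
4 x [-0.012, -0.004, 0.848, 0.001]
[ 0.5 -0.4  0.4] g 79.9 12.65
at [ 0.6009 -0.3992  0.3017] psi 0.1 d [-0.0011 -0.0004  0.2107]
2 x [-0.005, -0.002, 0.878, 0]
4 x [-0.005, -0.002, 0.878, 0.001]
```

>>> drive_tool(
  series=[
    [0, 0, 0.88, 0],
    [0, 0, 0.88, 0],
    [0, 0, 0.88, 0],
  ],
)

```text
time_s: 13.02
tcp_pos: [0.5995, -0.3978, 0.1936]
ee_rot: [[1.0, 0.003, -0.008], [0.003, -1.0, 0.004], [-0.008, -0.004, -1.0]]
wrist_force: [-0.5, -0.3, -0.1]
gripper_width: 0.917
```

>>> drive_tool(
  series=[
    [0, 0, 0.88, 0],
    [0, 0, 0.88, 0],
    [0, 0, 0.88, 0],
    [0, 0, 0.88, 0],
  ],
)

```text
time_s: 13.52
tcp_pos: [0.6033, -0.4009, 0.0959]
ee_rot: [[1.0, 0.003, 0.005], [0.003, -1.0, -0.004], [0.005, 0.004, -1.0]]
wrist_force: [0.3, -0.1, 0.6]
gripper_width: 0.919
```

>>> drive_tool(
  series=[
    [0, 0, 0, 0],
    [0, 0, 0, 0],
    [0, 0, 0, 0],
    [0, 0, 0, 0],
    [0, 0, 0, 0],
  ],
  fingers=50,
)

```text
time_s: 14.15
tcp_pos: [0.6014, -0.4003, 0.0927]
ee_rot: [[1.0, 0.001, 0.001], [0.001, -1.0, -0.001], [0.001, 0.001, -1.0]]
wrist_force: [-1.0, 1.6, 4.1]
gripper_width: 0.639
```

>>> drive_tool(
  series=[
    [0, 0, -1, 0],
    [0, 0, -1, 0],
    [0, 0, -1, 0],
    [0, 0, -1, 0],
  ],
)

```text
time_s: 14.65
tcp_pos: [0.6006, -0.3997, 0.2107]
ee_rot: [[1.0, 0.001, -0.001], [0.001, -1.0, 0.002], [-0.001, -0.002, -1.0]]
wrist_force: [-0.5, -1.0, -1.7]
gripper_width: 0.642
```

>>> drive_tool(
  series=[
    [-0.21, -0.86, -0.12, 0],
    [-0.21, -0.86, -0.12, 0],
    [-0.21, -0.86, -0.12, 0],
  ],
)

```text
time_s: 15.02
tcp_pos: [0.5747, -0.2942, 0.2248]
ee_rot: [[1.0, 0.004, -0.004], [0.004, -1.0, 0.002], [-0.004, -0.002, -1.0]]
wrist_force: [0.2, -0.3, -1.3]
gripper_width: 0.642
```

>>> drive_tool(
  series=[
    [-0.21, -0.86, -0.12, 0],
    [-0.21, -0.86, -0.12, 0],
    [-0.21, -0.86, -0.12, 0],
  ],
)

```text
time_s: 15.4
tcp_pos: [0.5499, -0.1921, 0.2397]
ee_rot: [[1.0, 0.004, -0.002], [0.004, -1.0, 0.001], [-0.002, -0.001, -1.0]]
wrist_force: [0.5, -0.3, -1.6]
gripper_width: 0.644
```

>>> drive_tool(
  series=[
    [-0.21, -0.86, -0.12, 0],
    [-0.21, -0.86, -0.12, 0],
    [-0.21, -0.86, -0.12, 0],
  ],
)

```text
time_s: 15.78
tcp_pos: [0.5251, -0.0896, 0.2544]
ee_rot: [[1.0, 0.004, -0.001], [0.004, -1.0, -0.0], [-0.001, 0.0, -1.0]]
wrist_force: [0.5, -0.4, -1.4]
gripper_width: 0.639
```

>>> drive_tool(
  series=[
    [-0.21, -0.86, -0.12, 0],
    [-0.21, -0.86, -0.12, 0],
    [-0.21, -0.86, -0.12, 0],
  ],
)

```text
time_s: 16.15
tcp_pos: [0.5003, 0.0134, 0.269]
ee_rot: [[1.0, 0.003, -0.0], [0.003, -1.0, -0.0], [-0.0, 0.0, -1.0]]
wrist_force: [0.0, -1.4, -0.6]
gripper_width: 0.638
```

>>> drive_tool(
  series=[
    [-0.21, -0.86, -0.12, 0],
    [-0.21, -0.86, -0.12, 0],
    [-0.21, -0.86, -0.12, 0],
  ],
)

```text
time_s: 16.52
tcp_pos: [0.4753, 0.1165, 0.2834]
ee_rot: [[1.0, 0.003, -0.0], [0.003, -1.0, -0.0], [-0.0, 0.0, -1.0]]
wrist_force: [-0.2, -0.2, -1.6]
gripper_width: 0.645
```

>>> drive_tool(
  series=[
    [-0.21, -0.86, -0.12, 0],
    [-0.21, -0.86, -0.12, 0],
    [-0.21, -0.86, -0.12, 0],
  ],
)

```text
time_s: 16.9
tcp_pos: [0.4501, 0.2196, 0.2976]
ee_rot: [[1.0, 0.002, -0.0], [0.002, -1.0, -0.001], [-0.0, 0.001, -1.0]]
wrist_force: [0.1, 0.4, -1.5]
gripper_width: 0.643
```

>>> drive_tool(
  series=[
    [-0.21, -0.86, -0.12, -0.113],
    [-0.21, -0.86, -0.12, -0.113],
    [-0.21, -0.86, -0.12, -0.113],
    [-0.21, -0.86, -0.12, -0.113],
  ],
)

```text
time_s: 17.4
tcp_pos: [0.4247, 0.3203, 0.3115]
ee_rot: [[0.975, 0.223, -0.002], [0.223, -0.975, -0.002], [-0.002, 0.002, -1.0]]
wrist_force: [0.2, 0.1, -0.9]
gripper_width: 0.644
```

```bash
python3 h.py .423 .3228 .19 13; python3 - <<'E'
from h import *
E
```

```text
[ 0.2  0.1 -0.9] g 56.0 17.4
at [0.4247 0.3203 0.3115] psi 12.9 d [-0.0009 -0.003   0.1215]
1 x [-0.004, -0.013, 0.506, 0]
3 x [-0.004, -0.013, 0.506, -0.001]
```

>>> drive_tool(
  series=[
    [-0.01, -0.03, 0.9, 0],
    [-0.01, -0.03, 0.9, 0],
    [-0.01, -0.03, 0.9, 0],
  ],
)

```text
time_s: 17.77
tcp_pos: [0.4213, 0.3217, 0.2012]
ee_rot: [[0.975, 0.222, -0.006], [0.222, -0.975, -0.008], [-0.008, 0.006, -1.0]]
wrist_force: [-0.4, 0.7, -0.3]
gripper_width: 0.638
```

>>> drive_tool(
  series=[
    [0, 0, 0.3, 0],
    [0, 0, 0.5, 0],
    [0, 0, 0.65, 0],
    [0, 0, 0.76, 0],
    [0, 0, 0.76, 0],
  ],
)

```text
time_s: 18.4
tcp_pos: [0.4225, 0.3251, 0.1139]
ee_rot: [[0.974, 0.225, 0.0], [0.225, -0.974, 0.0], [0.0, 0.0, -1.0]]
wrist_force: [-0.8, -0.6, -1.1]
gripper_width: 0.643
```

```bash
python3 h.py .423 .3228 .110 13
```

```text
[-0.8 -0.6 -1.1] g 55.9 18.4
at [0.4225 0.3251 0.1139] psi 13.0 d [-0.0001  0.0023  0.0039]
3 x [-0.0, 0.019, 0.033, -0.0]
```

>>> drive_tool(
  series=[
    [0, 0.02, 0.03, 0],
    [0, 0.02, 0.03, 0],
  ],
)

```text
time_s: 18.65
tcp_pos: [0.4227, 0.3229, 0.1104]
ee_rot: [[0.974, 0.225, 0.001], [0.225, -0.974, 0.001], [0.001, -0.0, -1.0]]
wrist_force: [0.2, -0.2, -0.8]
gripper_width: 0.641
```

>>> drive_tool(
  series=[
    [0, 0, 0, 0],
    [0, 0, 0, 0],
    [0, 0, 0, 0],
    [0, 0, 0, 0],
  ],
  fingers=66,
)

```text
time_s: 19.15
tcp_pos: [0.4225, 0.323, 0.1099]
ee_rot: [[0.974, 0.225, 0.0], [0.225, -0.974, 0.0], [0.0, -0.0, -1.0]]
wrist_force: [0.6, -0.3, -0.2]
gripper_width: 0.757
```

>>> drive_tool(
  series=[
    [0, 0, -0.2, 0],
    [0, 0, -0.6, 0],
    [0, 0, -1, 0],
    [0, 0, -1, 0],
    [0, 0, -1, 0],
  ],
)

```text
time_s: 19.77
tcp_pos: [0.422, 0.3225, 0.2294]
ee_rot: [[0.974, 0.225, -0.001], [0.225, -0.974, -0.0], [-0.001, 0.0, -1.0]]
wrist_force: [0.2, 0.3, -0.1]
gripper_width: 0.76
```

>>> drive_tool(
  series=[
    [-0.7, 0.3, -1, 0],
    [-0.7, 0.3, -1, 0],
    [-0.7, 0.3, -1, 0],
    [-0.7, 0.3, -1, 0],
  ],
  fingers=0,
)

```text
time_s: 20.27
tcp_pos: [0.3483, 0.2687, 0.3502]
ee_rot: [[0.974, 0.226, 0.001], [0.226, -0.974, 0.002], [0.001, -0.001, -1.0]]
wrist_force: [0.0, 0.3, -0.6]
gripper_width: 0.386
```

```bash
python3 - <<'E'
from lids import *
im=lids(z=.066,box=(.25,.6,.05,.45),f='w4.png')
s=telemetry.sense();c=capture('wrist');E,A=wristcam(s,c)
cv2.imwrite('pics/w4r.png',rect(c,.25,.65,.05,.45,.095,1400,E,A))
E
```

```text
[0.348 0.269 0.35 ] 20.275
lid x 0.4219 y 0.3227  53x53 yaw 13.2 area 2702
lid x 0.4456 y 0.2165  56x57 yaw 13.2 area 2843
lid x 0.4550 y 0.0705  76x39 yaw 0.0 area 2498
```

View pics/w4r.png

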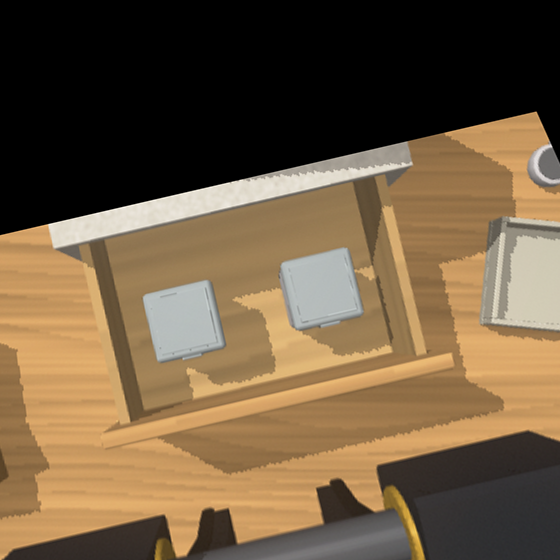

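Both pots stand in the drawer, lids at (184,322) and (322,288). The panel's outer edge runs from (103,446) to (453,367), so its centre is at about (.360,.251). Next I'll push it shut.

```bash
python3 h.py .322 .2425 .12 13
```

```text
[ 0.7  0.4 -0.3] g 26.1 20.375
at [0.3486 0.2688 0.348 ] psi 13.0 d [-0.0312  0.0192  0.2281]
2 x [-0.13, 0.08, 0.95, 0]
4 x [-0.13, 0.08, 0.95, 0.0]
```

>>> drive_tool(
  series=[
    [-0.26, 0.16, 0.6, 0],
    [-0.26, 0.16, 0.9, 0],
    [-0.26, 0.16, 0.9, 0],
  ],
)

```text
time_s: 20.75
tcp_pos: [0.3211, 0.2405, 0.2373]
ee_rot: [[0.974, 0.225, -0.007], [0.224, -0.974, -0.011], [-0.01, 0.009, -1.0]]
wrist_force: [0.2, 1.4, 0.9]
gripper_width: 0.024
```

>>> drive_tool(
  series=[
    [0, 0, 0.5, 0],
    [0, 0, 1, 0],
    [0, 0, 1, 0],
    [0, 0, 1, 0],
  ],
)

```text
time_s: 21.25
tcp_pos: [0.3242, 0.2453, 0.1239]
ee_rot: [[0.974, 0.226, 0.003], [0.226, -0.974, 0.003], [0.003, -0.002, -1.0]]
wrist_force: [-0.3, 1.7, 0.3]
gripper_width: 0.012
```

>>> drive_tool(
  series=[
    [0.15, 0, 0, 0],
    [0.3, 0, 0, 0],
    [0.45, 0, 0, 0],
    [0.6, 0, 0, 0],
    [0.75, 0, 0, 0],
    [0.9, 0, 0, 0],
    [0.9, 0, 0, 0],
  ],
)

```text
time_s: 22.12
tcp_pos: [0.4301, 0.2693, 0.1253]
ee_rot: [[0.974, 0.225, 0.005], [0.225, -0.974, 0.006], [0.007, -0.004, -1.0]]
wrist_force: [0.7, -1.0, 0.0]
gripper_width: 0.01
```

>>> drive_tool(
  series=[
    [0.1, 0, 0, 0],
    [0.2, 0, 0, 0],
    [0.3, 0, 0, 0],
    [0.3, 0, 0, 0],
  ],
)

```text
time_s: 22.62
tcp_pos: [0.4643, 0.2762, 0.1218]
ee_rot: [[0.974, 0.225, 0.001], [0.225, -0.974, 0.001], [0.002, -0.001, -1.0]]
wrist_force: [0.3, -0.8, -0.2]
gripper_width: 0.006
```

```bash
python3 h.py .5018 .2836 .12 13; python3 h.py .36 .251 .12 13
```

```text
[ 0.3 -0.8 -0.2] g 0.5 22.625
at [0.4643 0.2762 0.1218] psi 13.0 d [0.0382 0.0012 0.0019]
3 x [0.318, 0.01, 0.016, -0.0]
[ 0.3 -0.8 -0.2] g 0.5 22.625
at [0.4643 0.2762 0.1218] psi 13.0 d [-0.1073  0.0011  0.0017]
4 x [-0.894, 0.009, 0.014, -0.0]
```

>>> drive_tool(
  series=[
    [0.05, 0, 0, 0],
    [0.1, 0, 0, 0],
    [0.1, 0, 0, 0],
    [0.1, 0, 0, 0],
  ],
)

```text
time_s: 23.12
tcp_pos: [0.4749, 0.2784, 0.1219]
ee_rot: [[0.974, 0.225, 0.0], [0.225, -0.974, 0.0], [0.001, -0.0, -1.0]]
wrist_force: [0.3, 0.4, -0.1]
gripper_width: 0.006
```

>>> drive_tool(
  series=[
    [0.03, 0, 0, 0],
    [0.05, 0, 0, 0],
    [0.05, 0, 0, 0],
  ],
)

```text
time_s: 23.5
tcp_pos: [0.479, 0.279, 0.1216]
ee_rot: [[0.974, 0.225, -0.004], [0.225, -0.974, -0.002], [-0.004, 0.001, -1.0]]
wrist_force: [-7.2, 0.3, 3.5]
gripper_width: 0.001
```

>>> drive_tool(
  series=[
    [0.03, 0, 0, 0],
    [0.05, 0, 0, 0],
    [0.05, 0, 0, 0],
  ],
)

```text
time_s: 23.88
tcp_pos: [0.4796, 0.2786, 0.1209]
ee_rot: [[0.974, 0.224, -0.015], [0.224, -0.975, -0.008], [-0.016, 0.004, -1.0]]
wrist_force: [-24.6, 1.3, 13.5]
gripper_width: 0.007
```

>>> drive_tool(
  series=[
    [-0.2, 0, 0, 0],
    [-0.2, 0, 0, 0],
    [-0.2, 0, -0.5, 0],
    [-0.2, 0, -1, 0],
    [-0.2, 0, -1, 0],
  ],
)

```text
time_s: 24.5
tcp_pos: [0.466, 0.2777, 0.2479]
ee_rot: [[0.974, 0.226, 0.011], [0.226, -0.974, 0.009], [0.012, -0.006, -1.0]]
wrist_force: [-0.4, -0.2, -0.9]
gripper_width: 0.006
```

>>> drive_tool(
  series=[
    [0.2, 0, -1, 0],
    [0.2, 0, -1, 0],
    [0.2, 0, -1, 0],
  ],
)

```text
time_s: 24.88
tcp_pos: [0.489, 0.2822, 0.3667]
ee_rot: [[0.974, 0.225, 0.009], [0.225, -0.974, 0.007], [0.01, -0.005, -1.0]]
wrist_force: [0.4, -0.2, 0.1]
gripper_width: 0.008
```

>>> drive_tool(
  series=[
    [0.5, 0, -0.6, 0],
    [0.5, 0, -0.6, 0],
    [0.5, 0, -0.6, 0],
    [0.5, 0, -0.6, 0],
  ],
)

```text
time_s: 25.38
tcp_pos: [0.5444, 0.2944, 0.4315]
ee_rot: [[0.974, 0.225, -0.003], [0.225, -0.974, -0.002], [-0.004, 0.001, -1.0]]
wrist_force: [-0.0, 0.3, -1.0]
gripper_width: 0.008
```

```bash
python3 - <<'E'
from lids import *
s,c=snap('wrist','w5.png');E,A=wristcam(s,c);print(s['tcp_pos'],s['wrist_force'])
cv2.imwrite('pics/w5r.png',rect(c,.40,.75,.10,.46,.186,1600,E,A))
E
```

```text
[0.54441918 0.29439412 0.43149207] [-0.02468077  0.31824805 -1.03862399]
```

View pics/w5r.png

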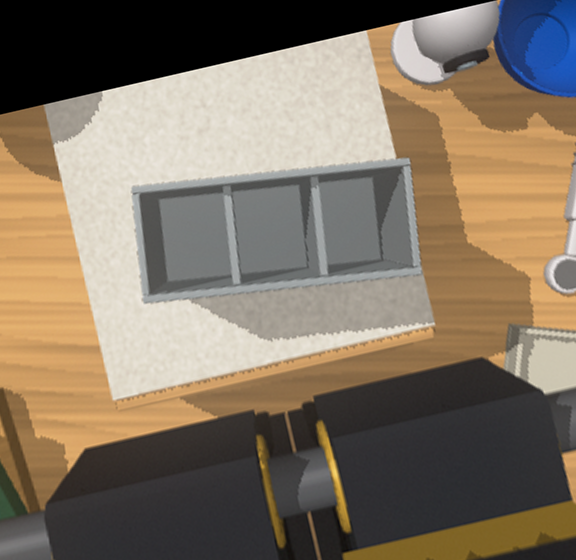

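The drawer is shut, with its panel flush against the unit. The caddy rim corners are (133,187), (410,159), (421,272) and (144,300), giving a centre of (.607,.287) and a yaw of 5.8°. Now the pot at (.582,-.300) goes to the tray.

```bash
python3 h.py .5825 -.30 .28 -84
```

```text
[ 0.  -0.2 -0.1] g 0.7 25.425
at [0.5442 0.2944 0.4317] psi 13.0 d [-0.0961  0.5875  0.1527]
2 x [-0.16, 0.979, 0.255, 0]
2 x [-0.16, 0.979, 0.255, 0]
2 x [-0.16, 0.979, 0.255, 0]
2 x [-0.16, 0.979, 0.255, 0]
12 x [-0.16, 0.979, 0.255, 0.847]
```

>>> drive_tool(
  series=[
    [-0.16, 0.98, 0.25, 0],
    [-0.16, 0.98, 0.25, 0],
  ],
  fingers=80,
)

```text
time_s: 25.68
tcp_pos: [0.5516, 0.1747, 0.4022]
ee_rot: [[0.974, 0.227, -0.002], [0.227, -0.974, -0.001], [-0.002, 0.0, -1.0]]
wrist_force: [1.1, -0.7, -0.6]
gripper_width: 0.146
```

>>> drive_tool(
  series=[
    [-0.16, 0.98, 0.25, 0],
    [-0.16, 0.98, 0.25, 0],
  ],
)

```text
time_s: 25.92
tcp_pos: [0.5591, 0.0549, 0.3725]
ee_rot: [[0.974, 0.226, -0.001], [0.226, -0.974, -0.0], [-0.001, -0.0, -1.0]]
wrist_force: [-0.0, -0.4, 0.4]
gripper_width: 0.372
```

>>> drive_tool(
  series=[
    [-0.16, 0.98, 0.25, 0],
    [-0.16, 0.98, 0.25, 0],
  ],
)

```text
time_s: 26.18
tcp_pos: [0.5669, -0.0638, 0.3426]
ee_rot: [[0.974, 0.226, -0.001], [0.226, -0.974, 0.0], [-0.001, -0.0, -1.0]]
wrist_force: [0.9, 0.8, 0.1]
gripper_width: 0.601
```

>>> drive_tool(
  series=[
    [-0.16, 0.98, 0.25, 0],
    [-0.16, 0.98, 0.25, 0],
  ],
)

```text
time_s: 26.42
tcp_pos: [0.5748, -0.1826, 0.3126]
ee_rot: [[0.974, 0.226, -0.001], [0.226, -0.974, 0.0], [-0.001, -0.001, -1.0]]
wrist_force: [1.1, 1.1, -0.0]
gripper_width: 0.832
```

>>> drive_tool(
  series=[
    [-0.16, 0.98, 0.25, 0.847],
    [-0.16, 0.98, 0.25, 0.847],
    [-0.16, 0.98, 0.25, 0.847],
    [-0.16, 0.98, 0.25, 0.847],
    [-0.16, 0.98, 0.25, 0.847],
    [-0.16, 0.98, 0.25, 0.847],
    [-0.16, 0.98, 0.25, 0.847],
    [-0.16, 0.98, 0.25, 0.847],
    [-0.16, 0.98, 0.25, 0.847],
    [-0.16, 0.98, 0.25, 0.847],
  ],
)

```text
time_s: 27.68
tcp_pos: [0.583, -0.2994, 0.283]
ee_rot: [[0.106, -0.994, -0.002], [-0.994, -0.106, 0.001], [-0.001, 0.002, -1.0]]
wrist_force: [0.9, -0.5, -0.1]
gripper_width: 0.923
```

```bash
python3 lids.py; python3 h.py .5825 -.300 .091 -84
```

```text
[ 0.583 -0.299  0.283] 27.675
lid x 0.4570 y -0.2733  48x47 yaw -9.5 area 2001
lid x 0.5834 y -0.3002  53x52 yaw 5.7 area 2470
lid x 0.6805 y -0.3940  59x60 yaw 0.0 area 2834
[-0.2 -0.1 -0.4] g 79.8 27.725
at [ 0.5832 -0.2995  0.2832] psi -83.9 d [0.0006 0.0005 0.1922]
2 x [0.002, 0.002, 0.801, 0]
4 x [0.002, 0.002, 0.801, 0.001]
```

>>> drive_tool(
  series=[
    [0, 0, 0.8, 0],
    [0, 0, 0.8, 0],
    [0, 0, 0.8, 0],
  ],
)

```text
time_s: 28.1
tcp_pos: [0.5819, -0.2993, 0.1844]
ee_rot: [[0.106, -0.994, -0.007], [-0.994, -0.106, 0.002], [-0.003, 0.007, -1.0]]
wrist_force: [-0.3, -0.0, -0.5]
gripper_width: 0.918
```

>>> drive_tool(
  series=[
    [0, 0, 0.8, 0],
    [0, 0, 0.8, 0],
    [0, 0, 0.8, 0],
    [0, 0, 0.8, 0],
  ],
)

```text
time_s: 28.6
tcp_pos: [0.5856, -0.3006, 0.0948]
ee_rot: [[0.105, -0.994, 0.005], [-0.994, -0.105, -0.002], [0.003, -0.004, -1.0]]
wrist_force: [0.4, -0.4, -1.2]
gripper_width: 0.919
```

>>> drive_tool(
  series=[
    [0, 0, 0, 0],
    [0, 0, 0, 0],
    [0, 0, 0, 0],
    [0, 0, 0, 0],
    [0, 0, 0, 0],
  ],
  fingers=50,
)

```text
time_s: 29.22
tcp_pos: [0.5838, -0.3, 0.0925]
ee_rot: [[0.104, -0.995, 0.0], [-0.995, -0.104, -0.0], [0.0, -0.0, -1.0]]
wrist_force: [-1.6, 1.0, 4.9]
gripper_width: 0.642
```

>>> drive_tool(
  series=[
    [0, 0, -1, 0],
    [0, 0, -1, 0],
    [0, 0, -1, 0],
    [0, 0, -1, 0],
  ],
)

```text
time_s: 29.72
tcp_pos: [0.5831, -0.2996, 0.2108]
ee_rot: [[0.103, -0.995, -0.001], [-0.995, -0.103, 0.001], [-0.001, 0.001, -1.0]]
wrist_force: [-0.7, -0.6, -2.3]
gripper_width: 0.642
```

>>> drive_tool(
  series=[
    [-0.88, 0.24, 0, 0],
    [-0.88, 0.24, 0, 0],
    [-0.88, 0.24, 0, 0],
  ],
)

```text
time_s: 30.1
tcp_pos: [0.5419, -0.1954, 0.2097]
ee_rot: [[0.107, -0.994, -0.005], [-0.994, -0.107, 0.001], [-0.002, 0.005, -1.0]]
wrist_force: [0.8, -0.9, -1.1]
gripper_width: 0.64
```

>>> drive_tool(
  series=[
    [-0.88, 0.24, 0, 0],
    [-0.88, 0.24, 0, 0],
    [-0.88, 0.24, 0, 0],
  ],
)

```text
time_s: 30.48
tcp_pos: [0.5032, -0.0943, 0.2105]
ee_rot: [[0.107, -0.994, -0.003], [-0.994, -0.107, 0.0], [-0.0, 0.003, -1.0]]
wrist_force: [0.5, -0.6, -1.3]
gripper_width: 0.644
```

>>> drive_tool(
  series=[
    [-0.88, 0.24, 0, 0.1],
    [-0.88, 0.24, 0, 0.1],
    [-0.88, 0.24, 0, 0.1],
    [-0.88, 0.24, 0, 0.1],
    [-0.88, 0.24, 0, 0.1],
  ],
)

```text
time_s: 31.1
tcp_pos: [0.4654, 0.005, 0.2114]
ee_rot: [[-0.098, -0.995, -0.001], [-0.995, 0.098, -0.0], [0.001, 0.001, -1.0]]
wrist_force: [0.1, 0.6, -1.1]
gripper_width: 0.639
```

```bash
python3 h.py .4628 .0052 .099 -95.5
```

```text
[ 0.1  0.6 -1.1] g 55.6 31.1
at [0.4654 0.005  0.2114] psi -95.6 d [0.     0.0025 0.1124]
4 x [0.0, 0.021, 0.936, -0.001]
```

>>> drive_tool(
  series=[
    [0, 0.02, 0.4, 0],
    [0, 0.02, 0.7, 0],
    [0, 0.02, 0.85, 0],
    [0, 0.02, 0.92, 0],
    [0, 0.02, 0.92, 0],
    [0, 0.02, 0.92, 0],
  ],
)

```text
time_s: 31.85
tcp_pos: [0.4632, 0.0063, 0.1022]
ee_rot: [[-0.096, -0.995, 0.002], [-0.995, 0.096, 0.001], [-0.001, -0.002, -1.0]]
wrist_force: [-0.5, 0.1, -0.8]
gripper_width: 0.643
```

>>> drive_tool(
  series=[
    [0, 0, 0.01, 0],
    [0, 0, 0.01, 0],
    [0, 0, 0.01, 0],
    [0, 0, 0.01, 0],
    [0, 0, 0.01, 0],
  ],
  fingers=76,
)

```text
time_s: 32.48
tcp_pos: [0.4625, 0.0064, 0.1003]
ee_rot: [[-0.096, -0.995, 0.0], [-0.995, 0.096, 0.0], [-0.0, -0.0, -1.0]]
wrist_force: [-0.5, -0.6, -0.5]
gripper_width: 0.872
```

>>> drive_tool(
  series=[
    [0, 0, -0.2, 0],
    [0, 0, -0.6, 0],
    [0, 0, -1, 0],
    [0, 0, -1, 0],
    [0, 0, -1, 0],
  ],
)

```text
time_s: 33.1
tcp_pos: [0.4619, 0.0063, 0.2198]
ee_rot: [[-0.096, -0.995, -0.001], [-0.995, 0.096, 0.0], [-0.0, 0.001, -1.0]]
wrist_force: [-0.6, -0.8, 0.3]
gripper_width: 0.873
```

```bash
python3 h.py .460 -.276 .22 -98
```

```text
[-0.6 -0.8  0.3] g 75.9 33.1
at [0.4619 0.0063 0.2198] psi -95.5 d [ 2.812e-01 -2.530e-02 -2.000e-04]
2 x [0.781, -0.07, -0.001, 0]
2 x [0.781, -0.07, -0.001, 0]
4 x [0.781, -0.07, -0.001, 0.022]
```

>>> drive_tool(
  series=[
    [0.78, -0.07, -0.2, 0],
    [0.78, -0.07, -0.2, 0],
  ],
)

```text
time_s: 33.35
tcp_pos: [0.4612, -0.0889, 0.243]
ee_rot: [[-0.096, -0.995, -0.003], [-0.995, 0.096, -0.0], [0.001, 0.003, -1.0]]
wrist_force: [1.1, -0.0, 0.2]
gripper_width: 0.872
```

>>> drive_tool(
  series=[
    [0.78, -0.07, -0.2, 0],
    [0.78, -0.07, -0.2, 0],
  ],
)

```text
time_s: 33.6
tcp_pos: [0.4606, -0.1836, 0.267]
ee_rot: [[-0.097, -0.995, -0.003], [-0.995, 0.097, 0.0], [0.0, 0.003, -1.0]]
wrist_force: [-0.3, 0.2, -0.2]
gripper_width: 0.868
```

>>> drive_tool(
  series=[
    [0.78, -0.07, -0.2, 0.022],
    [0.78, -0.07, -0.2, 0.022],
    [0.78, -0.07, -0.2, 0.022],
    [0.78, -0.07, -0.2, 0.022],
  ],
)

```text
time_s: 34.1
tcp_pos: [0.4601, -0.2751, 0.2904]
ee_rot: [[-0.14, -0.99, -0.003], [-0.99, 0.14, 0.001], [-0.001, 0.004, -1.0]]
wrist_force: [1.1, 0.5, 0.9]
gripper_width: 0.874
```

```bash
python3 lids.py; python3 h.py .460 -.276 .091 -98
```

```text
[ 0.46  -0.275  0.29 ] 34.1
lid x 0.4583 y -0.2755  52x53 yaw -9.5 area 2584
lid x 0.6711 y -0.3925  61x54 yaw -19.3 area 2674
[ 0.6 -1.1 -0.5] g 75.5 34.15
at [ 0.4602 -0.2747  0.2908] psi -98.0 d [ 0.0014 -0.0005  0.1998]
2 x [0.006, -0.002, 0.832, 0]
4 x [0.006, -0.002, 0.832, 0.0]
```

>>> drive_tool(
  series=[
    [0, 0, 0.83, 0],
    [0, 0, 0.83, 0],
    [0, 0, 0.83, 0],
  ],
)

```text
time_s: 34.52
tcp_pos: [0.459, -0.274, 0.1896]
ee_rot: [[-0.138, -0.99, -0.008], [-0.99, 0.138, 0.002], [-0.001, 0.008, -1.0]]
wrist_force: [0.0, -0.4, 1.0]
gripper_width: 0.874
```

>>> drive_tool(
  series=[
    [0, 0, 0.83, 0],
    [0, 0, 0.83, 0],
    [0, 0, 0.83, 0],
    [0, 0, 0.83, 0],
  ],
)

```text
time_s: 35.02
tcp_pos: [0.4626, -0.2759, 0.0955]
ee_rot: [[-0.138, -0.99, 0.004], [-0.99, 0.138, -0.002], [0.001, -0.004, -1.0]]
wrist_force: [0.5, 0.7, 0.7]
gripper_width: 0.873
```

>>> drive_tool(
  series=[
    [0, 0, 0, 0],
    [0, 0, 0, 0],
    [0, 0, 0, 0],
    [0, 0, 0, 0],
    [0, 0, 0, 0],
  ],
  fingers=50,
)

```text
time_s: 35.65
tcp_pos: [0.4605, -0.2756, 0.0939]
ee_rot: [[-0.14, -0.99, -0.0], [-0.99, 0.14, -0.0], [0.0, 0.0, -1.0]]
wrist_force: [-1.9, 1.3, 6.4]
gripper_width: 0.641
```

>>> drive_tool(
  series=[
    [0, 0, -1, 0],
    [0, 0, -1, 0],
    [0, 0, -1, 0],
    [0, 0, -1, 0],
  ],
)

```text
time_s: 36.15
tcp_pos: [0.4599, -0.2752, 0.2122]
ee_rot: [[-0.14, -0.99, -0.001], [-0.99, 0.14, 0.001], [-0.001, 0.001, -1.0]]
wrist_force: [0.1, 1.2, -3.3]
gripper_width: 0.642
```

>>> drive_tool(
  series=[
    [-0.84, 0.13, 0, 0],
    [-0.84, 0.13, 0, 0],
    [-0.84, 0.13, 0, 0],
  ],
)

```text
time_s: 36.52
tcp_pos: [0.4581, -0.1716, 0.211]
ee_rot: [[-0.136, -0.991, -0.005], [-0.991, 0.136, 0.001], [-0.0, 0.005, -1.0]]
wrist_force: [-0.4, 0.0, -1.9]
gripper_width: 0.64
```

>>> drive_tool(
  series=[
    [-0.84, 0.13, 0, -0.022],
    [-0.84, 0.13, 0, -0.022],
    [-0.84, 0.13, 0, -0.022],
    [-0.84, 0.13, 0, -0.022],
  ],
)

```text
time_s: 37.02
tcp_pos: [0.4576, -0.072, 0.212]
ee_rot: [[-0.096, -0.995, -0.002], [-0.995, 0.096, -0.0], [0.001, 0.002, -1.0]]
wrist_force: [-0.5, -0.2, -1.6]
gripper_width: 0.636
```

```bash
python3 h.py .4554 -.0714 .099 -95.5
```

```text
[-0.5 -0.2 -1.6] g 55.3 37.025
at [ 0.4576 -0.072   0.212 ] psi -95.5 d [-0.0005  0.0019  0.113 ]
4 x [-0.004, 0.016, 0.941, -0.0]
```

>>> drive_tool(
  series=[
    [0, 0.02, 0.4, 0],
    [0, 0.02, 0.7, 0],
    [0, 0.02, 0.85, 0],
    [0, 0.02, 0.91, 0],
    [0, 0.02, 0.91, 0],
    [0, 0.02, 0.91, 0],
  ],
)

```text
time_s: 37.78
tcp_pos: [0.4561, -0.0716, 0.1046]
ee_rot: [[-0.096, -0.995, 0.002], [-0.995, 0.096, 0.0], [-0.0, -0.002, -1.0]]
wrist_force: [-0.2, -0.4, -1.6]
gripper_width: 0.638
```

>>> drive_tool(
  series=[
    [0, 0, 0.015, 0],
    [0, 0, 0.015, 0],
    [0, 0, 0.015, 0],
    [0, 0, 0.015, 0],
    [0, 0, 0.015, 0],
  ],
  fingers=76,
)

```text
time_s: 38.4
tcp_pos: [0.4556, -0.0713, 0.1021]
ee_rot: [[-0.096, -0.995, 0.0], [-0.995, 0.096, -0.0], [-0.0, -0.0, -1.0]]
wrist_force: [0.1, 0.5, -0.7]
gripper_width: 0.871
```

>>> drive_tool(
  series=[
    [0, 0, -0.2, 0],
    [0, 0, -0.6, 0],
    [0, 0, -1, 0],
    [0, 0, -1, 0],
    [0, 0, -1, 0],
  ],
)

```text
time_s: 39.02
tcp_pos: [0.4549, -0.0713, 0.2216]
ee_rot: [[-0.096, -0.995, -0.001], [-0.995, 0.096, 0.0], [-0.0, 0.001, -1.0]]
wrist_force: [-0.2, 0.4, -0.8]
gripper_width: 0.873
```

```bash
python3 h.py .53 -.09 .33 -5
```

```text
[-0.2  0.4 -0.8] g 75.9 39.025
at [ 0.4549 -0.0713  0.2216] psi -95.5 d [ 0.0113 -0.0764 -0.1084]
11 x [0.094, -0.637, -0.904, -0.79]
```

>>> drive_tool(
  series=[
    [0.09, -0.64, -0.9, -0.79],
    [0.09, -0.64, -0.9, -0.79],
    [0.09, -0.64, -0.9, -0.79],
    [0.09, -0.64, -0.9, -0.79],
    [0.09, -0.64, -0.9, -0.79],
    [0.09, -0.64, -0.9, -0.79],
    [0.09, -0.64, -0.9, -0.79],
    [0.09, -0.64, -0.9, -0.79],
    [0.09, -0.64, -0.9, -0.79],
    [0.09, -0.64, -0.9, -0.79],
  ],
)

```text
time_s: 40.28
tcp_pos: [0.5306, -0.0894, 0.3281]
ee_rot: [[0.996, -0.088, -0.004], [-0.088, -0.996, -0.0], [-0.004, 0.001, -1.0]]
wrist_force: [0.2, 0.5, -0.1]
gripper_width: 0.874
```

```bash
python3 - <<'E'
from lids import *
lids(z=.055,box=(.36,.72,-.25,.06))
s=telemetry.sense();c=capture('wrist');E,A=wristcam(s,c)
cv2.imwrite('pics/w6r.png',rect(c,.38,.74,-.26,.06,.012,1700,E,A))
np.savez('w6.npz',E=E,A=A)
E
```

```text
[ 0.531 -0.089  0.328] 40.275
lid x 0.4639 y -0.0708  52x44 yaw -5.0 area 2007
```

View pics/w6r.png

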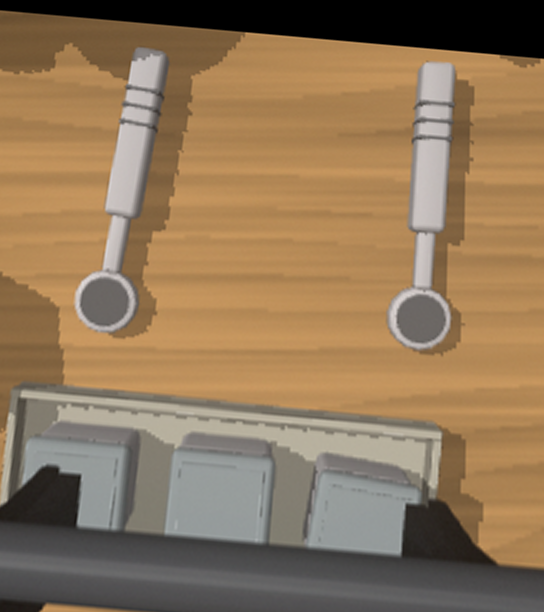

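The view shows three pots in the tray, with lids near (75,490), (220,490) and (362,510). Spoon 1 has its bowl at (106,301) and handle end at (150,53); spoon 2 has its bowl at (420,319) and handle end at (437,66). The tool can't tilt, so I'll grip each spoon at the handle front and lever it tilted against the caddy's side wall.

```bash
python3 h.py .623 -.013 .19 -10; python3 h.py .623 -.013 .0725 -10
```

```text
[ 1.3  0.5 -0.3] g 76.2 40.375
at [ 0.5308 -0.0894  0.3287] psi -5.1 d [ 0.0855 -0.0843  0.1385]
2 x [0.356, -0.351, 0.577, 0]
4 x [0.356, -0.351, 0.577, 0.043]
[ 1.3  0.5 -0.3] g 76.2 40.375
at [ 0.5308 -0.0894  0.3287] psi -5.1 d [ 0.0858 -0.0844  0.256 ]
2 x [0.238, -0.234, 0.711, 0]
2 x [0.238, -0.234, 0.711, 0]
4 x [0.238, -0.234, 0.711, 0.043]
```

>>> drive_tool(
  series=[
    [0.36, -0.35, 0.58, 0],
    [0.36, -0.35, 0.58, 0],
  ],
  fingers=45,
)

```text
time_s: 40.62
tcp_pos: [0.5775, -0.0506, 0.2575]
ee_rot: [[0.996, -0.088, -0.004], [-0.088, -0.996, 0.0], [-0.004, 0.0, -1.0]]
wrist_force: [-0.6, -0.2, -0.3]
gripper_width: 0.731
```

>>> drive_tool(
  series=[
    [0.36, -0.35, 0.58, 0.043],
    [0.36, -0.35, 0.58, 0.043],
    [0.36, -0.35, 0.58, 0.043],
    [0.36, -0.35, 0.58, 0.043],
  ],
)

```text
time_s: 41.12
tcp_pos: [0.6243, -0.0135, 0.1914]
ee_rot: [[0.985, -0.172, 0.0], [-0.172, -0.985, -0.0], [0.001, 0.0, -1.0]]
wrist_force: [-0.6, -0.2, 0.1]
gripper_width: 0.519
```

>>> drive_tool(
  series=[
    [0, 0, 0.3, 0],
    [0, 0, 0.6, 0],
    [0, 0, 0.8, 0],
    [0, 0, 0.8, 0],
    [0, 0, 0.8, 0],
  ],
)

```text
time_s: 41.75
tcp_pos: [0.6253, -0.0135, 0.0971]
ee_rot: [[0.985, -0.172, 0.004], [-0.172, -0.985, 0.0], [0.004, -0.001, -1.0]]
wrist_force: [0.2, 1.2, 0.5]
gripper_width: 0.519
```

```bash
python3 h.py .623 -.013 .0725 -10
```

```text
[0.2 1.2 0.5] g 45.1 41.75
at [ 0.6253 -0.0135  0.0971] psi -9.9 d [-0.0024 -0.      0.0246]
3 x [-0.02, -0.0, 0.205, 0.001]
```

>>> drive_tool(
  series=[
    [-0.01, 0, 0.1, 0],
    [-0.01, 0, 0.18, 0],
    [-0.01, 0, 0.18, 0],
    [-0.01, 0, 0.18, 0],
  ],
)

```text
time_s: 42.25
tcp_pos: [0.6232, -0.013, 0.0732]
ee_rot: [[0.985, -0.172, -0.0], [-0.172, -0.985, -0.0], [-0.0, 0.0, -1.0]]
wrist_force: [-0.4, 0.5, 0.1]
gripper_width: 0.521
```

>>> drive_tool(
  series=[
    [0, 0, 0, 0],
    [0, 0, 0, 0],
    [0, 0, 0, 0],
    [0, 0, 0, 0],
    [0, 0, 0, 0],
  ],
  fingers=10,
)

```text
time_s: 42.88
tcp_pos: [0.6232, -0.0131, 0.0734]
ee_rot: [[0.985, -0.172, 0.0], [-0.172, -0.985, -0.0], [0.0, -0.0, -1.0]]
wrist_force: [1.0, 0.4, 0.8]
gripper_width: 0.226
```

>>> drive_tool(
  series=[
    [0, 0, -0.3, 0],
    [0, 0, -0.6, 0],
    [0, 0, -1, 0],
    [0, 0, -1, 0],
  ],
)

```text
time_s: 43.38
tcp_pos: [0.6253, -0.0128, 0.198]
ee_rot: [[0.985, -0.171, 0.01], [-0.171, -0.985, 0.001], [0.009, -0.003, -1.0]]
wrist_force: [0.3, 0.2, -1.4]
gripper_width: 0.228
```

>>> drive_tool(
  series=[
    [0, 0, -1, 0],
    [0, 0, -1, 0],
    [0, 0, -1, 0],
    [0, 0, -1, 0],
  ],
)

```text
time_s: 43.88
tcp_pos: [0.6224, -0.013, 0.3119]
ee_rot: [[0.985, -0.172, -0.002], [-0.172, -0.985, 0.001], [-0.002, -0.0, -1.0]]
wrist_force: [-1.5, -0.3, -1.6]
gripper_width: 0.229
```

```bash
python3 - <<'E'
from h import *
s,c=snap('wrist','w7.png');print(s['tcp_pos'],s['gripper_width'])
a=capture('scene');cv2.imwrite('pics/s7.png',a['color'])
b=cv2.resize(c['color'],(400,300)); u,v=proj(a,s['tcp_pos']).astype(int); print(u,v)
k=a['color'][max(0,v-80):v+80,max(0,u-107):u+107]; k=cv2.resize(k,(400,300),interpolation=cv2.INTER_CUBIC)
cv2.imwrite('pics/c7.png',np.hstack([b,k]))
E
```

```text
[ 0.62239929 -0.01296208  0.31187124] 0.22853866812964793
287 170
```

View pics/c7.png

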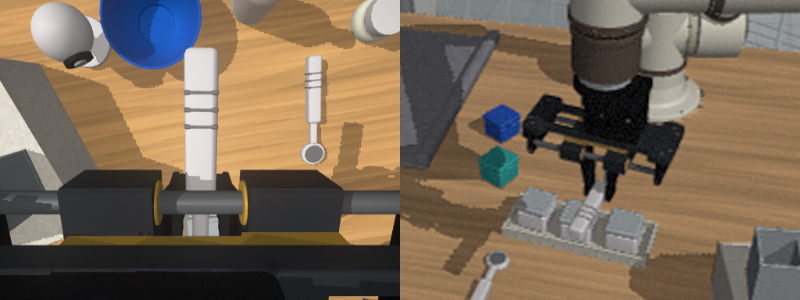

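The left half shows the spoon held rigidly level between the fingers, with spoon 2 untouched. Next I'll carry it to the right of the caddy wall and lever it there.

```bash
python3 h.py .6182 .1725 .28 -84.2
```

```text
[-0.5  0.4 -0.1] g 19.9 43.975
at [ 0.6223 -0.0131  0.3109] psi -9.9 d [-0.0359 -0.1822  0.0308]
2 x [-0.149, -0.759, 0.128, 0]
9 x [-0.149, -0.759, 0.128, 0.648]
```

>>> drive_tool(
  series=[
    [-0.15, -0.76, 0.13, 0],
    [-0.15, -0.76, 0.13, 0],
  ],
)

```text
time_s: 44.22
tcp_pos: [0.6203, 0.0814, 0.2949]
ee_rot: [[0.985, -0.171, -0.004], [-0.171, -0.985, -0.001], [-0.004, 0.002, -1.0]]
wrist_force: [0.2, 0.1, -0.6]
gripper_width: 0.226
```

>>> drive_tool(
  series=[
    [-0.15, -0.76, 0.13, 0.648],
    [-0.15, -0.76, 0.13, 0.648],
    [-0.15, -0.76, 0.13, 0.648],
    [-0.15, -0.76, 0.13, 0.648],
    [-0.15, -0.76, 0.13, 0.648],
    [-0.15, -0.76, 0.13, 0.648],
    [-0.15, -0.76, 0.13, 0.648],
    [-0.15, -0.76, 0.13, 0.648],
    [-0.15, -0.76, 0.13, 0.648],
  ],
)

```text
time_s: 45.35
tcp_pos: [0.6188, 0.1727, 0.281]
ee_rot: [[0.104, -0.995, -0.002], [-0.995, -0.104, -0.001], [0.001, 0.002, -1.0]]
wrist_force: [-0.8, -0.7, -0.6]
gripper_width: 0.226
```

```bash
python3 h.py .6182 .1725 .2275 -84.2
```

```text
[-0.8 -0.7 -0.6] g 19.7 45.35
at [0.6188 0.1727 0.281 ] psi -84.0 d [0.0001 0.0005 0.0535]
3 x [0.001, 0.004, 0.445, 0.002]
```

Lower slowly; contact is expected after about 20 mm.

>>> drive_tool(
  series=[
    [0, 0, 0.08, 0],
    [0, 0, 0.14, 0],
    [0, 0, 0.19, 0],
    [0, 0, 0.23, 0],
    [0, 0, 0.23, 0],
  ],
)

```text
time_s: 45.98
tcp_pos: [0.6191, 0.1728, 0.2548]
ee_rot: [[0.102, -0.995, 0.001], [-0.995, -0.102, -0.0], [0.0, -0.001, -1.0]]
wrist_force: [0.5, -0.6, 1.7]
gripper_width: 0.228
```

>>> drive_tool(
  series=[
    [0, 0, 0.03, 0],
    [0, 0, 0.06, 0],
    [0, 0, 0.09, 0],
    [0, 0, 0.12, 0],
    [0, 0, 0.14, 0],
    [0, 0, 0.17, 0],
    [0, 0, 0.2, 0],
    [0, 0, 0.22, 0],
    [0, 0, 0.22, 0],
  ],
)

```text
time_s: 47.1
tcp_pos: [0.6205, 0.1729, 0.231]
ee_rot: [[0.103, -0.995, 0.006], [-0.995, -0.103, 0.001], [-0.001, -0.006, -1.0]]
wrist_force: [-0.3, -0.8, 7.3]
gripper_width: 0.23
```

```bash
cat > look.py <<'E'
from h import *
import sys
n=sys.argv[1]
s,c=snap('wrist','w%s.png'%n);print(s['tcp_pos'],s['gripper_width'],s['wrist_force'])
a=capture('scene')
b=cv2.resize(c['color'],(400,300)); p=s['tcp_pos']-[0,0,.06]; u,v=proj(a,p).astype(int)
k=a['color'][v-60:v+60,u-80:u+80]; k=cv2.resize(k,(400,300),interpolation=cv2.INTER_CUBIC)
cv2.imwrite('pics/c%s.png'%n,np.hstack([b,k]))
E
python3 look.py 8
```

```text
[0.6204522  0.17290467 0.23096972] 0.22962356695313307 [-0.28378588 -0.84289191  7.29451144]
```

View pics/c8.png

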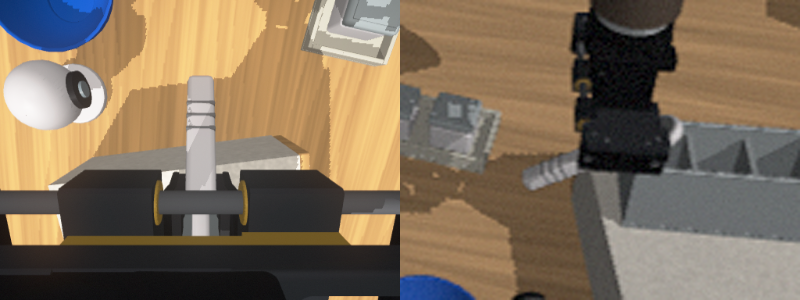

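```bash
cat > tilt.py <<'E'
from h import *
def tilt(arm=.088,drop=.0635):
    s=telemetry.sense();c=capture('wrist');E,A=wristcam(s,c);R=s['ee_rot'];G=s['tcp_pos']+R[:,2]*drop
    hsv=cv2.cvtColor(c['color'],cv2.COLOR_BGR2HSV)
    u=int(proj(c,G+R[:,0]*.08,E,A)[0]); col=((hsv[:,u-4:u+5,1]<55)&(hsv[:,u-4:u+5,2]>90)).mean(1)>.6
    v=200
    while v>0 and col[max(0,v-4):v+1].any(): v-=1
    best=min(np.arange(-20,91,1.),key=lambda t:abs(proj(c,G+arm*(math.cos(math.radians(t))*R[:,0]+math.sin(math.radians(t))*R[:,2]),E,A)[1]-v))
    print('tcp',s['tcp_pos'].round(4),'F',s['wrist_force'].round(1),'handle end row',v,'tilt',best)
if __name__=='__main__': tilt()
E
python3 tilt.py; python3 - <<'E'
from h import *
s=telemetry.sense();c=capture('wrist');E,A=wristcam(s,c);R=s['ee_rot'];G=s['tcp_pos']+R[:,2]*.0635
for t in range(0,71,10):
    print(t,proj(c,G+.088*(math.cos(math.radians(t))*R[:,0]+math.sin(math.radians(t))*R[:,2]),E,A).round(0))
E
```

```text
tcp [0.6205 0.1729 0.231 ] F [-1.5 -2.4  7.8] handle end row 96 tilt 30.0
0 [257.  65.]
10 [257.  72.]
20 [257.  83.]
30 [257.  96.]
40 [257. 112.]
50 [257. 128.]
60 [257. 145.]
70 [257. 163.]
```

>>> drive_tool(
  series=[
    [0, 0, 0.03, 0],
    [0, 0, 0.06, 0],
    [0, 0, 0.09, 0],
    [0, 0, 0.1, 0],
    [0, 0, 0.1, 0],
  ],
)

```text
time_s: 47.92
tcp_pos: [0.6207, 0.1724, 0.2185]
ee_rot: [[0.102, -0.995, 0.005], [-0.995, -0.102, 0.0], [0.0, -0.005, -1.0]]
wrist_force: [0.5, -2.6, 7.0]
gripper_width: 0.226
```

```bash
python3 tilt.py
```

```text
tcp [0.6207 0.1724 0.2185] F [ 0.5 -2.6  7. ] handle end row 115 tilt 42.0
```

>>> drive_tool(
  series=[
    [0, 0, 0.03, 0],
    [0, 0, 0.06, 0],
    [0, 0, 0.08, 0],
    [0, 0, 0.08, 0],
  ],
)

```text
time_s: 48.48
tcp_pos: [0.6209, 0.1742, 0.2105]
ee_rot: [[0.104, -0.995, 0.008], [-0.995, -0.103, 0.004], [-0.003, -0.008, -1.0]]
wrist_force: [-2.9, 1.7, 11.5]
gripper_width: 0.23
```

```bash
python3 tilt.py
```

```text
tcp [0.6209 0.1742 0.2105] F [-2.9  1.7 11.5] handle end row 129 tilt 51.0
```

>>> drive_tool(
  series=[
    [0, 0, -0.3, 0],
    [0, 0, -0.7, 0],
    [0, 0, -1, 0],
    [0, 0, -1, 0],
  ],
)

```text
time_s: 49.02
tcp_pos: [0.6201, 0.1732, 0.3304]
ee_rot: [[0.102, -0.995, 0.007], [-0.995, -0.102, 0.003], [-0.003, -0.008, -1.0]]
wrist_force: [-0.6, -0.6, -1.1]
gripper_width: 0.23
```

>>> drive_tool(
  series=[
    [0, 0, -0.3, -0.785],
    [0, 0, -0.3, -0.785],
    [0, 0, -0.3, -0.785],
    [0, 0, -0.3, -0.785],
    [0, 0, -0.3, -0.785],
    [0, 0, -0.3, -0.785],
    [0, 0, -0.3, -0.785],
    [0, 0, -0.3, -0.785],
    [0, 0, -0.3, -0.785],
    [0, 0, -0.3, -0.785],
  ],
)

```text
time_s: 50.28
tcp_pos: [0.6188, 0.1728, 0.3609]
ee_rot: [[0.995, 0.1, -0.002], [0.1, -0.995, -0.001], [-0.002, 0.0, -1.0]]
wrist_force: [0.1, 0.2, -0.0]
gripper_width: 0.227
```

```bash
python3 tilt.py; python3 h.py .5671 .3402 .36 5.8
```

```text
tcp [0.6188 0.1728 0.3609] F [ 0.1  0.2 -0. ] handle end row 128 tilt 50.0
[ 1.1 -0.1 -0.8] g 19.8 50.325
at [0.6188 0.1728 0.3612] psi 5.7 d [-0.0348 -0.1717  0.0012]
2 x [-0.145, -0.715, 0.005, 0]
4 x [-0.145, -0.715, 0.005, -0.001]
```

>>> drive_tool(
  series=[
    [-0.15, -0.72, 0, 0],
    [-0.15, -0.72, 0, 0],
    [-0.15, -0.72, 0, 0],
  ],
)

```text
time_s: 50.7
tcp_pos: [0.5917, 0.2587, 0.3616]
ee_rot: [[0.995, 0.103, -0.001], [0.103, -0.995, -0.0], [-0.001, 0.0, -1.0]]
wrist_force: [-0.0, -0.1, -1.0]
gripper_width: 0.225
```

>>> drive_tool(
  series=[
    [-0.15, -0.72, 0, 0],
    [-0.15, -0.72, 0, 0],
    [-0.15, -0.72, 0, 0],
    [-0.15, -0.72, 0, 0],
  ],
)

```text
time_s: 51.2
tcp_pos: [0.5661, 0.3402, 0.3623]
ee_rot: [[0.995, 0.1, -0.0], [0.1, -0.995, -0.001], [-0.0, 0.001, -1.0]]
wrist_force: [0.2, 0.3, -0.3]
gripper_width: 0.231
```

```bash
python3 h.py .5671 .3402 .27 5.8; python3 look.py 9
```

```text
[ 0.2  0.3 -0.3] g 20.1 51.2
at [0.5661 0.3402 0.3623] psi 5.7 d [0.0011 0.     0.0923]
4 x [0.009, 0.0, 0.769, -0.001]
[0.56605938 0.34019604 0.36232009] 0.23059862453404267 [ 0.20129479  0.266897   -0.32213906]
```

View pics/c9.png

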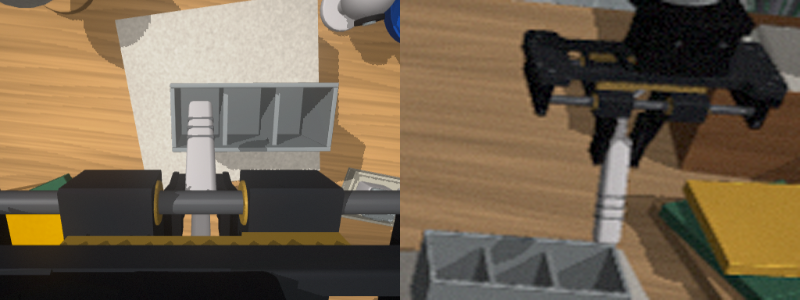

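The tilted handle hangs centred above the left cell, its end at (200,102) inside the cell outline (175–222). Descend and check the force.

>>> drive_tool(
  series=[
    [0, 0, 0.2, 0],
    [0, 0, 0.4, 0],
    [0, 0, 0.5, 0],
    [0, 0, 0.6, 0],
    [0, 0, 0.6, 0],
  ],
)

```text
time_s: 51.92
tcp_pos: [0.5657, 0.3407, 0.2898]
ee_rot: [[0.995, 0.101, -0.001], [0.101, -0.995, -0.001], [-0.001, 0.001, -1.0]]
wrist_force: [0.2, 0.1, -0.1]
gripper_width: 0.231
```

>>> drive_tool(
  series=[
    [0, 0, 0.06, 0],
    [0, 0, 0.12, 0],
    [0, 0, 0.17, 0],
    [0, 0, 0.17, 0],
  ],
)

```text
time_s: 52.42
tcp_pos: [0.5655, 0.341, 0.2693]
ee_rot: [[0.995, 0.101, -0.001], [0.101, -0.995, -0.001], [-0.001, 0.001, -1.0]]
wrist_force: [-0.5, 0.2, -0.6]
gripper_width: 0.228
```

```bash
python3 tilt.py
```

```text
tcp [0.5655 0.341  0.2693] F [-0.5  0.2 -0.6] handle end row 0 tilt -8.0
```

>>> drive_tool(
  series=[
    [0, 0, 0, 0],
    [0, 0, 0, 0],
    [0, 0, 0, 0],
    [0, 0, 0, 0],
    [0, 0, 0, 0],
    [0, 0, 0, 0],
  ],
  fingers=60,
)

```text
time_s: 53.22
tcp_pos: [0.5657, 0.3411, 0.27]
ee_rot: [[0.995, 0.101, -0.0], [0.101, -0.995, -0.0], [-0.0, 0.0, -1.0]]
wrist_force: [-1.2, 0.9, -0.2]
gripper_width: 0.682
```

>>> drive_tool(
  series=[
    [0, 0, -0.2, 0],
    [0, 0, -0.5, 0],
    [0, 0, -0.8, 0],
    [0, 0, -1, 0],
    [0, 0, -1, 0],
  ],
)

```text
time_s: 53.85
tcp_pos: [0.5661, 0.3413, 0.3924]
ee_rot: [[0.995, 0.101, 0.004], [0.101, -0.995, 0.003], [0.004, -0.003, -1.0]]
wrist_force: [0.3, 1.2, -0.6]
gripper_width: 0.69
```

```bash
python3 look.py 10; python3 - <<'E'
from h import *
s,c=snap('top','t10.png')
E
```

```text
[0.56613111 0.34133556 0.3924088 ] 0.6904292361869866 [ 0.33341863  1.20962397 -0.59858724]
```

View pics/c10.png

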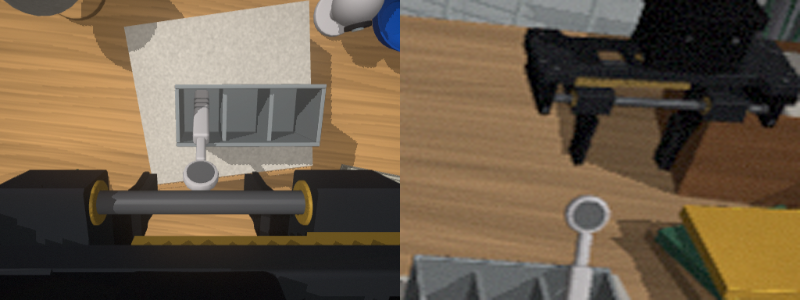

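Spoon 1 stands in the left cell, bowl up and leaning towards the robot, with the bowl at (200,173) in the wrist half and (187,215) in the scene half. I'll triangulate the lean and go on to spoon 2.

```bash
python3 - <<'E'
from h import *
s=telemetry.sense();w=capture('wrist');E,A=wristcam(s,w);a=capture('scene')
p=s['tcp_pos']-[0,0,.06];u,v=proj(a,p).astype(int)
o1,d1=ray(w,200*1.28,173*1.28,E,A);o2,d2=ray(a,u-80+187/2.5,v-60+215/2.5)
t=np.linalg.lstsq(np.stack([d1,-d2],1),o2-o1,rcond=None)[0];P1=o1+t[0]*d1;P2=o2+t[1]*d2
print('bowl',P1.round(3),P2.round(3))
E
python3 h.py .614 -.191 .25 -3.8
```

```text
bowl [0.551 0.339 0.248] [0.557 0.352 0.246]
[-0.  -0.1 -0.8] g 59.9 54.1
at [0.5654 0.3409 0.3882] psi 5.8 d [-0.005   0.5339  0.1391]
2 x [-0.008, 0.89, 0.232, 0]
2 x [-0.008, 0.89, 0.232, 0]
2 x [-0.008, 0.89, 0.232, 0]
2 x [-0.008, 0.89, 0.232, 0]
4 x [-0.008, 0.89, 0.232, 0.084]
```

>>> drive_tool(
  series=[
    [0, 0.89, 0, 0],
    [0, 0.89, 0, 0],
  ],
  fingers=45,
)

```text
time_s: 54.35
tcp_pos: [0.5763, 0.2333, 0.3888]
ee_rot: [[0.995, 0.101, -0.002], [0.101, -0.995, -0.002], [-0.002, 0.001, -1.0]]
wrist_force: [0.5, 0.7, -0.5]
gripper_width: 0.562
```

>>> drive_tool(
  series=[
    [0, 0.89, 0.2, 0],
    [0, 0.89, 0.2, 0],
  ],
)

```text
time_s: 54.6
tcp_pos: [0.5869, 0.1264, 0.3647]
ee_rot: [[0.995, 0.1, -0.002], [0.1, -0.995, -0.001], [-0.002, 0.001, -1.0]]
wrist_force: [0.7, 0.8, 0.0]
gripper_width: 0.522
```

>>> drive_tool(
  series=[
    [0, 0.89, 0.2, 0],
    [0, 0.89, 0.2, 0],
  ],
)

```text
time_s: 54.85
tcp_pos: [0.5976, 0.0201, 0.3405]
ee_rot: [[0.995, 0.1, -0.002], [0.1, -0.995, -0.001], [-0.002, 0.0, -1.0]]
wrist_force: [1.0, 0.1, 0.0]
gripper_width: 0.518
```

>>> drive_tool(
  series=[
    [0, 0.89, 0.2, 0],
    [0, 0.89, 0.2, 0],
  ],
)

```text
time_s: 55.1
tcp_pos: [0.6084, -0.0861, 0.3164]
ee_rot: [[0.995, 0.1, -0.002], [0.1, -0.995, -0.0], [-0.002, -0.0, -1.0]]
wrist_force: [0.7, 0.2, 0.2]
gripper_width: 0.518
```

>>> drive_tool(
  series=[
    [-0.04, 0.89, 0.2, 0.084],
    [-0.04, 0.89, 0.2, 0.084],
    [-0.04, 0.89, 0.2, 0.084],
    [-0.04, 0.89, 0.2, 0.084],
  ],
)

```text
time_s: 55.6
tcp_pos: [0.6148, -0.1905, 0.2934]
ee_rot: [[0.998, -0.067, -0.001], [-0.067, -0.998, 0.0], [-0.001, -0.0, -1.0]]
wrist_force: [-0.7, -0.3, 0.2]
gripper_width: 0.517
```

```bash
python3 - <<'E'
from h import *
s,c=snap('wrist','w11.png');E,A=wristcam(s,c)
im=rect(c,.52,.75,-.26,-.12,.016,1000,E,A);h=cv2.cvtColor(im,cv2.COLOR_BGR2HSV)
m=((h[...,1]<50)&(h[...,2]>110)).astype(np.uint8);m=cv2.morphologyEx(m,cv2.MORPH_OPEN,np.ones((5,5)))
for k in cv2.findContours(m,cv2.RETR_EXTERNAL,cv2.CHAIN_APPROX_NONE)[0]:
    if cv2.contourArea(k)>300:
        print(cv2.contourArea(k));
        for x in [.575,.60,.61,.62,.63,.64,.66,.68,.69,.695,.70,.705]:
            cols=np.where(m[int((.75-x)*1000)])[0]; print(x,(-.12-cols.mean()/1000).round(4) if len(cols) else None,len(cols))
        break
E
python3 h.py .614 -.191 .0725 -3.8
```

```text
2838.0
0.575 -0.189 11
0.6 -0.1905 10
0.61 -0.191 19
0.62 -0.192 19
0.63 -0.1925 20
0.64 -0.193 19
0.66 -0.195 19
0.68 -0.196 19
0.69 -0.197 19
0.695 -0.197 19
0.7 -0.197 19
0.705 None 0
[-0.2 -0.5  0.2] g 45.0 55.65
at [ 0.6149 -0.1899  0.2939] psi -3.8 d [-0.0008  0.0012  0.2214]
2 x [-0.003, 0.005, 0.923, 0]
4 x [-0.003, 0.005, 0.923, 0.0]
```

>>> drive_tool(
  series=[
    [0, 0.01, 0.5, 0],
    [0, 0.01, 0.92, 0],
    [0, 0.01, 0.92, 0],
    [0, 0.01, 0.92, 0],
  ],
)

```text
time_s: 56.15
tcp_pos: [0.6165, -0.1912, 0.1862]
ee_rot: [[0.998, -0.065, 0.004], [-0.065, -0.998, -0.001], [0.004, 0.001, -1.0]]
wrist_force: [-0.7, 0.9, 2.0]
gripper_width: 0.517
```

>>> drive_tool(
  series=[
    [0, 0, 0.3, 0],
    [0, 0, 0.55, 0],
    [0, 0, 0.72, 0],
    [0, 0, 0.78, 0],
    [0, 0, 0.78, 0],
    [0, 0, 0.78, 0],
  ],
)

```text
time_s: 56.9
tcp_pos: [0.616, -0.1919, 0.092]
ee_rot: [[0.998, -0.066, 0.003], [-0.066, -0.998, -0.001], [0.003, 0.0, -1.0]]
wrist_force: [-0.1, 0.4, 0.3]
gripper_width: 0.514
```

```bash
python3 h.py .615 -.1915 .073 -3.8
```

```text
[-0.1  0.4  0.3] g 44.7 56.9
at [ 0.616  -0.1919  0.092 ] psi -3.8 d [-0.001  -0.0004  0.019 ]
3 x [-0.009, -0.003, 0.158, -0.0]
```

>>> drive_tool(
  series=[
    [-0.01, 0, 0.1, 0],
    [-0.01, 0, 0.15, 0],
    [-0.01, 0, 0.15, 0],
    [-0.01, 0, 0.15, 0],
  ],
)

```text
time_s: 57.4
tcp_pos: [0.6138, -0.1918, 0.072]
ee_rot: [[0.998, -0.067, -0.0], [-0.067, -0.998, -0.0], [-0.0, 0.0, -1.0]]
wrist_force: [-0.3, -0.4, 0.7]
gripper_width: 0.518
```

>>> drive_tool(
  series=[
    [0, 0, 0, 0],
    [0, 0, 0, 0],
    [0, 0, 0, 0],
    [0, 0, 0, 0],
    [0, 0, 0, 0],
  ],
  fingers=10,
)

```text
time_s: 58.02
tcp_pos: [0.6137, -0.1918, 0.0722]
ee_rot: [[0.998, -0.067, 0.0], [-0.067, -0.998, -0.0], [0.0, 0.0, -1.0]]
wrist_force: [0.3, -0.5, 0.4]
gripper_width: 0.223
```

>>> drive_tool(
  series=[
    [0, 0, -0.3, 0],
    [0, 0, -0.6, 0],
    [0, 0, -1, 0],
    [0, 0, -1, 0],
  ],
)

```text
time_s: 58.52
tcp_pos: [0.6158, -0.1921, 0.197]
ee_rot: [[0.998, -0.066, 0.01], [-0.066, -0.998, -0.002], [0.01, 0.001, -1.0]]
wrist_force: [-0.2, -0.1, -0.4]
gripper_width: 0.227
```

>>> drive_tool(
  series=[
    [0, 0, -1, 0],
    [0, 0, -1, 0],
    [0, 0, -1, 0],
    [0, 0, -1, 0],
  ],
)

```text
time_s: 59.02
tcp_pos: [0.613, -0.1915, 0.3106]
ee_rot: [[0.998, -0.067, -0.002], [-0.067, -0.998, 0.001], [-0.002, -0.001, -1.0]]
wrist_force: [0.2, 0.5, -1.9]
gripper_width: 0.23
```

```bash
python3 tilt.py; python3 h.py .6182 .1725 .28 -84.2
```

```text
tcp [ 0.613  -0.1915  0.3106] F [ 0.2  0.5 -1.9] handle end row 58 tilt -8.0
[ 0.  -0.3 -1.5] g 19.6 59.075
at [ 0.6128 -0.1915  0.3098] psi -3.8 d [-0.0189 -0.3635  0.0302]
2 x [-0.039, -0.757, 0.063, 0]
2 x [-0.039, -0.757, 0.063, 0]
2 x [-0.039, -0.757, 0.063, 0]
10 x [-0.039, -0.757, 0.063, 0.701]
```

>>> drive_tool(
  series=[
    [-0.04, -0.76, 0.06, 0],
    [-0.04, -0.76, 0.06, 0],
  ],
)

```text
time_s: 59.32
tcp_pos: [0.6141, -0.0987, 0.3019]
ee_rot: [[0.998, -0.066, -0.005], [-0.066, -0.998, 0.0], [-0.005, 0.0, -1.0]]
wrist_force: [0.6, 0.2, -0.5]
gripper_width: 0.224
```

>>> drive_tool(
  series=[
    [-0.04, -0.76, 0.06, 0],
    [-0.04, -0.76, 0.06, 0],
  ],
)

```text
time_s: 59.58
tcp_pos: [0.6153, -0.0067, 0.2948]
ee_rot: [[0.998, -0.065, -0.005], [-0.065, -0.998, -0.001], [-0.005, 0.001, -1.0]]
wrist_force: [0.0, 0.3, -0.7]
gripper_width: 0.23
```

>>> drive_tool(
  series=[
    [-0.04, -0.76, 0.06, 0],
    [-0.04, -0.76, 0.06, 0],
  ],
)

```text
time_s: 59.82
tcp_pos: [0.6166, 0.0846, 0.2875]
ee_rot: [[0.998, -0.065, -0.005], [-0.065, -0.998, -0.001], [-0.005, 0.002, -1.0]]
wrist_force: [0.8, -0.2, -0.4]
gripper_width: 0.228
```

>>> drive_tool(
  series=[
    [-0.04, -0.76, 0.06, 0.7],
    [-0.04, -0.76, 0.06, 0.7],
    [-0.04, -0.76, 0.06, 0.7],
    [-0.04, -0.76, 0.06, 0.7],
    [-0.04, -0.76, 0.06, 0.7],
    [-0.04, -0.76, 0.06, 0.7],
    [-0.04, -0.76, 0.06, 0.7],
    [-0.04, -0.76, 0.06, 0.7],
    [-0.04, -0.76, 0.06, 0.7],
    [-0.04, -0.76, 0.06, 0.7],
  ],
)

```text
time_s: 61.08
tcp_pos: [0.6186, 0.1734, 0.282]
ee_rot: [[0.105, -0.994, -0.002], [-0.994, -0.105, -0.001], [0.001, 0.002, -1.0]]
wrist_force: [0.6, 0.4, -0.8]
gripper_width: 0.227
```

```bash
python3 tilt.py; python3 h.py .6182 .1725 .212 -84.2
```

```text
tcp [0.6186 0.1734 0.282 ] F [ 0.6  0.4 -0.8] handle end row 58 tilt -8.0
[ 0.6 -0.4 -0.5] g 19.7 61.125
at [0.6186 0.1734 0.2823] psi -84.0 d [0.0008 0.0004 0.0703]
4 x [0.007, 0.004, 0.586, 0.002]
```

>>> drive_tool(
  series=[
    [0, 0, 0.08, 0],
    [0, 0, 0.14, 0],
    [0, 0, 0.19, 0],
    [0, 0, 0.22, 0],
    [0, 0, 0.25, 0],
  ],
)

```text
time_s: 61.75
tcp_pos: [0.619, 0.1734, 0.2537]
ee_rot: [[0.104, -0.995, 0.001], [-0.995, -0.104, -0.0], [0.0, -0.001, -1.0]]
wrist_force: [-3.5, -0.6, 8.9]
gripper_width: 0.222
```

>>> drive_tool(
  series=[
    [0, 0, 0.03, 0],
    [0, 0, 0.06, 0],
    [0, 0, 0.09, 0],
    [0, 0, 0.12, 0],
    [0, 0, 0.15, 0],
    [0, 0, 0.18, 0],
    [0, 0, 0.21, 0],
    [0, 0, 0.24, 0],
    [0, 0, 0.24, 0],
  ],
)

```text
time_s: 62.88
tcp_pos: [0.6206, 0.1735, 0.2277]
ee_rot: [[0.105, -0.994, 0.007], [-0.995, -0.105, 0.001], [-0.0, -0.007, -1.0]]
wrist_force: [-0.1, -2.5, 6.8]
gripper_width: 0.227
```

>>> drive_tool(
  series=[
    [0, 0, 0.03, 0],
    [0, 0, 0.06, 0],
    [0, 0, 0.09, 0],
    [0, 0, 0.09, 0],
  ],
)

```text
time_s: 63.38
tcp_pos: [0.6206, 0.173, 0.2163]
ee_rot: [[0.104, -0.995, 0.006], [-0.995, -0.104, 0.0], [0.0, -0.006, -1.0]]
wrist_force: [1.8, -3.3, 5.3]
gripper_width: 0.229
```

```bash
python3 tilt.py
```

```text
tcp [0.6206 0.173  0.2163] F [ 1.8 -3.3  5.3] handle end row 114 tilt 42.0
```

>>> drive_tool(
  series=[
    [0, 0, 0.03, 0],
    [0, 0, 0.06, 0],
    [0, 0, 0.08, 0],
    [0, 0, 0.08, 0],
  ],
)

```text
time_s: 63.92
tcp_pos: [0.6209, 0.1747, 0.2098]
ee_rot: [[0.106, -0.994, 0.009], [-0.994, -0.106, 0.003], [-0.002, -0.009, -1.0]]
wrist_force: [-4.6, 0.6, 15.2]
gripper_width: 0.231
```

```bash
python3 tilt.py
```

```text
tcp [0.6209 0.1747 0.2098] F [-4.6  0.6 15.2] handle end row 126 tilt 49.0
```

>>> drive_tool(
  series=[
    [0, 0, -0.3, 0],
    [0, 0, -0.7, 0],
    [0, 0, -1, 0],
    [0, 0, -1, 0],
  ],
)

```text
time_s: 64.47
tcp_pos: [0.62, 0.1739, 0.3284]
ee_rot: [[0.104, -0.995, 0.008], [-0.995, -0.104, 0.003], [-0.003, -0.008, -1.0]]
wrist_force: [-0.3, 0.5, -1.3]
gripper_width: 0.228
```

>>> drive_tool(
  series=[
    [0, 0, -0.3, -0.785],
    [0, 0, -0.3, -0.785],
    [0, 0, -0.3, -0.785],
    [0, 0, -0.3, -0.785],
    [0, 0, -0.3, -0.785],
    [0, 0, -0.3, -0.785],
    [0, 0, -0.3, -0.785],
    [0, 0, -0.3, -0.785],
    [0, 0, -0.3, -0.785],
    [0, 0, -0.3, -0.785],
  ],
)

```text
time_s: 65.72
tcp_pos: [0.6186, 0.1735, 0.3588]
ee_rot: [[0.995, 0.102, -0.002], [0.102, -0.995, -0.001], [-0.002, 0.0, -1.0]]
wrist_force: [-0.8, 0.1, -0.8]
gripper_width: 0.228
```

```bash
python3 tilt.py; python3 h.py .5785 .2275 .36 5.8
```

```text
tcp [0.6186 0.1735 0.3588] F [-0.8  0.1 -0.8] handle end row 125 tilt 49.0
[ 0.2 -0.1 -0.2] g 19.5 65.775
at [0.6186 0.1734 0.359 ] psi 5.8 d [-0.0344 -0.0579 -0.001 ]
4 x [-0.287, -0.482, -0.008, 0.0]
```

>>> drive_tool(
  series=[
    [-0.29, -0.48, 0, 0],
    [-0.29, -0.48, 0, 0],
    [-0.29, -0.48, 0, 0],
    [-0.29, -0.48, 0, 0],
  ],
)

```text
time_s: 66.28
tcp_pos: [0.5787, 0.2266, 0.3599]
ee_rot: [[0.995, 0.102, -0.0], [0.102, -0.995, -0.0], [-0.0, 0.0, -1.0]]
wrist_force: [-0.1, 0.1, 0.0]
gripper_width: 0.231
```

>>> drive_tool(
  series=[
    [0, 0, 0.2, 0],
    [0, 0, 0.4, 0],
    [0, 0, 0.5, 0],
    [0, 0, 0.58, 0],
    [0, 0, 0.58, 0],
  ],
)

```text
time_s: 66.9
tcp_pos: [0.5784, 0.227, 0.2901]
ee_rot: [[0.995, 0.103, -0.001], [0.103, -0.995, -0.001], [-0.001, 0.001, -1.0]]
wrist_force: [0.1, -0.0, -0.2]
gripper_width: 0.229
```

>>> drive_tool(
  series=[
    [0, 0, 0.06, 0],
    [0, 0, 0.12, 0],
    [0, 0, 0.16, 0],
    [0, 0, 0.16, 0],
  ],
)

```text
time_s: 67.4
tcp_pos: [0.5781, 0.2271, 0.2707]
ee_rot: [[0.995, 0.103, -0.001], [0.103, -0.995, -0.001], [-0.001, 0.001, -1.0]]
wrist_force: [0.8, 0.7, -0.7]
gripper_width: 0.229
```

```bash
python3 h.py .5785 .2275 .27 5.8
```

```text
[ 0.8  0.7 -0.7] g 19.9 67.4
at [0.5781 0.2271 0.2707] psi 5.9 d [ 0.0005 -0.0003  0.0007]
3 x [0.004, -0.003, 0.006, 0.001]
```

>>> drive_tool(
  series=[
    [0, 0, 0, 0],
    [0, 0, 0, 0],
    [0, 0, 0, 0],
    [0, 0, 0, 0],
    [0, 0, 0, 0],
    [0, 0, 0, 0],
  ],
  fingers=60,
)

```text
time_s: 68.15
tcp_pos: [0.5783, 0.2272, 0.2712]
ee_rot: [[0.995, 0.103, -0.0], [0.103, -0.995, -0.0], [-0.0, 0.0, -1.0]]
wrist_force: [0.2, 0.2, -0.2]
gripper_width: 0.683
```

>>> drive_tool(
  series=[
    [0, 0, -0.2, 0],
    [0, 0, -0.5, 0],
    [0, 0, -0.8, 0],
    [0, 0, -1, 0],
    [0, 0, -1, 0],
  ],
)

```text
time_s: 68.78
tcp_pos: [0.5787, 0.2274, 0.3936]
ee_rot: [[0.995, 0.103, 0.004], [0.103, -0.995, 0.003], [0.005, -0.002, -1.0]]
wrist_force: [-0.9, 0.4, 0.1]
gripper_width: 0.694
```

>>> drive_tool(
  series=[
    [-0.3, -0.4, -0.6, 0],
    [-0.3, -0.4, -0.6, 0],
    [-0.3, -0.4, -0.6, 0],
  ],
)

```text
time_s: 69.15
tcp_pos: [0.537, 0.2722, 0.4643]
ee_rot: [[0.994, 0.105, 0.002], [0.105, -0.994, 0.002], [0.002, -0.002, -1.0]]
wrist_force: [0.5, -0.2, 0.2]
gripper_width: 0.692
```

```bash
python3 - <<'E'
from h import *
s,c=snap('wrist','w12.png');a=snap('scene','s12.png')[1]
print(s['tcp_pos'])
x=cv2.resize(c['color'],(400,300)); y=cv2.resize(a['color'][120:330,130:510],(800,442),interpolation=cv2.INTER_CUBIC)
cv2.imwrite('pics/c12.png',y); cv2.imwrite('pics/c12w.png',c['color'])
E
```

```text
[0.5369736  0.27222979 0.46430893]
```

View pics/c12.png

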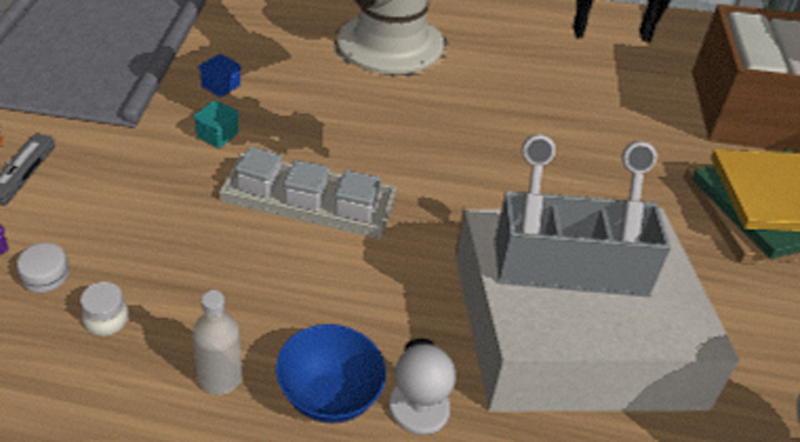

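View pics/c12w.png

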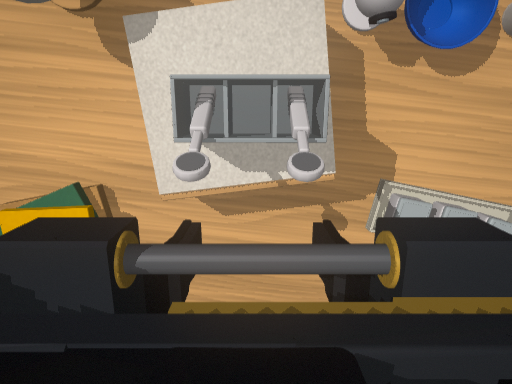

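Both spoons stand bowl up in the outer cells. Three pots stand in the tray, the drawer front is flush, and the bystanders are in place. One last number check on the leans and lids, then I'll hand in.

```bash
python3 - <<'E'
from lids import *
s=telemetry.sense();w=capture('wrist');E,A=wristcam(s,w);a=capture('scene')
for n,p,q in [('L',(191,164),(434,194.6)),('R',(306,165),(386.5,191.3))]:
    o1,d1=ray(w,*p,E,A);o2,d2=ray(a,*q)
    t=np.linalg.lstsq(np.stack([d1,-d2],1),o2-o1,rcond=None)[0];P=(o1+t[0]*d1+o2+t[1]*d2)/2
    print(n,P.round(3),'gap',np.linalg.norm(o1+t[0]*d1-o2-t[1]*d2).round(3),'lean deg',round(math.degrees(math.acos(min(1,(P[2]-.109)/.151))),0))
lids('top',.055,(.36,.55,-.25,.1))
print(s['gripper_width'],s['time_s'],s['wrist_force'].round(1))
order.finish_job()
E
```

```text
L [0.547 0.339 0.24 ] gap 0.005 lean deg 30.0
R [0.558 0.226 0.24 ] gap 0.006 lean deg 30.0
[0.538 0.271 0.461] 69.35
0.6874872812959684 69.25 [-0.   0.3 -1. ]
the job is handed in; nothing more can be done
```

The job is handed in at about 69 s of the 210 s allowed. There were five pots and two spoons; no third spoon was on the dresser.

- **Tray:** I left the pot already there and added two. The last scene picture shows three pots standing in the tray, lids up. An automatic lid count from the top camera just before handing in found no lids at all, so I rely on that picture. A close wrist view taken after the last tray placing also showed three.
- **Drawer:** The other two pots stood in it before I shut it. I pushed the front until it stopped, with the force rising to about 25 N. A view afterwards showed the front panel flush with the unit. I did not measure the remaining gap in millimetres.
- **Spoons:** Both stand in the caddy's outer cells, bowl up, leaning about 30° (roughly 0.52 rad, limit 0.75). The two-camera position fix behind that figure agreed to about 6 mm.
- **Everything else:** I touched none of the bystanders or coloured look-alikes, and none looks moved in the last picture. The gripper ended clear of everything.

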